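# Square up and press a pack of shim plates

### The job

Flatten the freshly sheared shim plates as one pack: stack all the plates lying on the rubber mat under the bench press, lengthwise in from its open front, and tap the stack until every plate is flush against both the back stop and the side stop. Then pull the lever down until the ram bears firmly on the pack, hold it there for about a second, and ease the lever slowly all the way back up without letting it fly. Finally take the pack out, in one lift or two, and leave it lying in the middle of the plywood board, lengthwise across its two battens and its edges still flush, without disturbing the other things on the bench.

Things in the scene. Friction and masses are not known exactly. Their poses are not given: they have to be found in the camera images.
- press: green cast bench lever press, fixed. Origin on the ram's axis at bench level; z up, +y to its column (back), -y its open front, +x the side with the lever. Base x -60..60, y -140..160, top z = 22 mm. On it the flat steel bed, z = 40 mm: x -60..60 for y -38..40, then only a nose x -20..20 out to y = -108 (fingers can go down beside it).
- head_front (a point): middle of the lower edge of the front of the press's head, press frame (0, -32, 158) mm. The head (x -35..35, y -32..138, z 158..278 mm) and the ram overhang the bed, so plates go in level from the open front, held near their outer end, and the gripper must stay in front of it. The column below it is x -30..30, y 65..140
- side_stop (a point): middle of the face of the side stop on the press bed, a dark steel strip 8 mm thick and 28 mm high; the face is at x = +25 mm in the press frame, looks to -x and runs from y = -78 to +40 mm
- back_stop (a point): middle of the face of the back stop on the press bed, a dark steel strip 42 mm wide and 28 mm high; the face is at y = +40 mm in the press frame and looks to -y, towards the open front
- nest (a point): point on the press bed (z = 40 mm) where the centre of a plate's underside lies when the plate, its length along the press's y, touches both stops: press frame (0, -40, 40) mm. Such a plate overhangs the bed's nose by 5 mm each side and by 12 mm at its outer end, y = -120 mm, which stands 42 mm beyond the side stop
- ram: steel ram, a 24 mm square bar with a round foot 40 mm across, 12 mm thick; origin at the centre of the foot's underside, 46 mm above the bed at rest. It goes down 40 mm per radian of the lever and meets the top of 2, 3, 4 stacked plates (8, 12, 16 mm) at 0.95, 0.85, 0.75 rad
- lever (a joint): lever angle, rad: 0 = up, at rest on its stop; grows as the handle is pulled down, 1.15 at most. A return spring holds it up: about 6 N at the handle at 0, 11 N at 1.0 rad, with some damping; let go above about 0.2 rad it flies back. Once the ram bears on the plates, each 1 N more at the handle gives about 5 N under the ram; 30 N there is a firm press
- lever_grip (a point): centre of the lever's black round handle sleeve (22 mm thick, 80 mm long, its axis pointing at the pivot), where to take hold of it, 190 mm from the pivot. At rest it points from the pivot towards the press's open front (-y), 0.5 rad above the level; it swings down about the press's x axis
- lever_pivot (a point): centre of the lever's pivot, press frame (90, 45, 215) mm; the axis is the press's x axis
- mat: black rubber mat on the bench, 380 x 190 x 4 mm, fixed, x along its length; the plates start on it
- board: plywood board on the bench with two wooden battens across it, fixed; board 220 (x) x 120 (y) x 9 mm, x along its length, origin at the centre of its underside. The battens are 20 (x) x 110 (y) x 14 mm, centred at x = -45 and +45 mm; a pack lies lengthwise (along x) across both, with 14 mm of room for the fingertips under it between them
- board_top (a point): point midway between the two battens of the plywood board, level with their tops (23 mm above the bench): where the centre of the pack's underside belongs
- plate1: loose flat aluminium shim plate, 160 (x) x 50 (y) x 4 (z) mm, about 0.09 kg; origin at the centre of its underside, x along its length, z up. It starts lying flat on the rubber mat; two to four of the four plates are present (None from the start = absent)
- plate2: loose flat aluminium shim plate, 160 (x) x 50 (y) x 4 (z) mm, about 0.09 kg; origin at the centre of its underside, x along its length, z up. It starts lying flat on the rubber mat; two to four of the four plates are present (None from the start = absent)
- plate3: loose flat aluminium shim plate, 160 (x) x 50 (y) x 4 (z) mm, about 0.09 kg; origin at the centre of its underside, x along its length, z up. It starts lying flat on the rubber mat; two to four of the four plates are present (None from the start = absent)
- plate4: loose flat aluminium shim plate, 160 (x) x 50 (y) x 4 (z) mm, about 0.09 kg; origin at the centre of its underside, x along its length, z up. It starts lying flat on the rubber mat; two to four of the four plates are present (None from the start = absent)
- spray_can: spray can standing on the bench, 53 mm across, 170 mm tall, origin at the centre of its foot; leave alone
- bush_big: blue plastic bush (ring) 90 mm across, 40 mm high, on the bench, origin at the centre of its underside; leave alone
- wrench: steel wrench 170 mm long lying on the bench; leave alone

How it is judged:
On the way, in this order (a step that is already met when the one before it is completed fails the run):
1. every plate lies stacked on the press bed, flush against both stops (centre within 4 mm of the nest, square to 0.04 rad) (horizontal distance between each of plate1, plate2, plate3, plate4 and nest below 0.004 m and angle between the x axis of each of plate1, plate2, plate3, plate4 and the y axis of press, either way round below 0.04 rad and z of plate1 in the frame of nest between -0.004 and 0.016 m and z of plate2 in the frame of nest between -0.004 and 0.016 m and z of plate3 in the frame of nest between -0.004 and 0.016 m and z of plate4 in the frame of nest between -0.004 and 0.016 m), for 0.3 s.
2. with the stack still flush (6 mm), the lever is pulled down and the ram bears on the pack with more than 20 N for 0.6 s (horizontal distance between each of plate1, plate2, plate3, plate4 and nest below 0.006 m and angle between the x axis of each of plate1, plate2, plate3, plate4 and the y axis of press, either way round below 0.04 rad and z of plate1 in the frame of nest between -0.004 and 0.016 m and z of plate2 in the frame of nest between -0.004 and 0.016 m and z of plate3 in the frame of nest between -0.004 and 0.016 m and z of plate4 in the frame of nest between -0.004 and 0.016 m and contact force between ram and anything else above 20 N and value of joint lever above 0.5 rad), for 0.6 s.
3. the lever is fully back up (value of joint lever below 0.05 rad), for 0.2 s.
At the end, for the whole second after the job is handed in: all the plates lie flat and still in one stack across the battens of the plywood board, centres within 30 mm of the middle, along the board to 0.2 rad, flush with one another to 6 mm and 0.06 rad, and the lever is fully up (below 0.05 rad) (horizontal distance between each of plate1, plate2, plate3, plate4 and board_top below 0.03 m and angle between the x axis of each of plate1, plate2, plate3, plate4 and the x axis of board, either way round below 0.2 rad and z of plate1 in the frame of board_top between -0.004 and 0.016 m and linear speed of each of plate1, plate2, plate3, plate4 below 0.02 m/s and z of plate2 in the frame of board_top between -0.004 and 0.016 m and z of plate3 in the frame of board_top between -0.004 and 0.016 m and z of plate4 in the frame of board_top between -0.004 and 0.016 m and horizontal distance between plate1 and plate2 below 0.006 m and angle between the x axis of plate1 and the x axis of plate2, either way round below 0.06 rad and horizontal distance between each of plate1, plate2 and plate3 below 0.006 m and angle between the x axis of each of plate1, plate2 and the x axis of plate3, either way round below 0.06 rad and horizontal distance between each of plate1, plate2, plate3 and plate4 below 0.006 m and angle between the x axis of each of plate1, plate2, plate3 and the x axis of plate4, either way round below 0.06 rad and value of joint lever below 0.05 rad); the robot touches nothing.
It fails at once if the lever flies back (faster than 2.2 rad/s) (velocity of joint lever below -2.2 rad/s).
It fails at once if a bystander is moved more than 40 mm or the spray can is tipped (distance of any of spray_can, bush_big, wrench from where it was at the start of the episode above 0.04 m or angle between spray_can's own z axis and vertical above 0.4 rad).
Of plate1, plate2, plate3, plate4 only 2 to 4 are there at a start; the rules pass over those that are not, and their reading is None.
At some moment in a run one of plate1, plate2, plate3, plate4 may be knocked a few centimetres aside while the robot is not near it.
It also fails if it takes over 210 s, if anything falls off the work surface, if the arm or the gripper's body presses on something with over 40 N, if the wrist force passes 120 N, or if a joint passes its speed limit or range.

### The arm

A 6-joint arm with a two-finger parallel gripper is mounted at the origin on the work surface. World frame = base frame: x ahead of the robot, y to its left, z up, the work surface at z = 0. Lengths are in m, angles in rad, forces in N, time in s.
With the tool pointing down it reaches from about 0.35 to 0.775 m from the base axis. Payload 7.3 kg.
Tool frame: the origin (TCP) lies midway between the tips of the shut fingers; the grasp point (between the pads) lies 19 mm behind it (bot.grip_point_offset is the distance from the TCP to the grasp point, in m); z points along the fingers, y is the line along which they close (so a half turn about z gives the same grasp; the last joint's range is limited). The gripper opens to 92 mm and grips with 3 to 60 N. Pads are 19 mm wide; open, the fingers measure 130 mm over their backs; the gripper's body (75 mm by 190 mm) begins 47 mm behind the grasp point.
Start: joints at [-1.366, 0.342, 1.524, -0, 1.275, -0.146], TCP at [0.18, -0.493, 0.227] pointing down, gripper open.
Joint ranges: [-2.53, 2.53], [-0.77, 2.02], [0.04, 2.7], [-1, 4.14], [0.28, 2.66], [-3.11, 3.11]. Speed limits (rad/s): [2.57, 2.57, 3.14, 3.14, 3.14, 3.14].

### API

Orientations are given as a rotation vector (axis times angle).
In Python, from cell import bot gives the robot as it stands.
- The arm moves only by the tool move_arm, never from a script. Its argument "deltas" is a list of rows, each a list of 7 numbers: the shift along the world's x, y, z as a fraction of full scale, then the turn, a rotation vector about the world's x, y, z as a fraction of full scale, then the closure, from 0 (fully open) to 1 (shut). In form: [[tx, ty, tz, rx, ry, rz, gripper], ...]. A call has 1 to 8 rows; each row shifts and turns the commanded pose from where the row before left it; what a row does not reach is not made up. Full scale, the value 1, is 0.025 m for a shift and 180 degrees for a turn. A row lasts 1/12 s, in which the tool goes at most 41.7 mm and 7.16 degrees, less where a joint would pass 70% of its speed; a pose out of reach is approached as far as the arm can. A call with a number of a shift or a turn outside -1 to 1 is refused whole. A call with a gripper value outside its range is refused whole. The fingers move at their own pace and stop on an object; the grip force is fixed at half the most. Time passes only in rows, so rows that do not move let the fingers close. It gives the time, the measured TCP pose, the force, the opening and the grip force at its end, in the units of the state.
- bot.observe(): the state, without advancing time (a new reading comes with each control period).
- bot.camera(name): name is "scene" or "top"; returns the picture (420x560x3 uint8, blue, green, red); there is no depth.
- bot.calibration(name): a dict with "intrinsics" (3x3 intrinsics, pixels), "R" (3x3) and "t" (3): a world point X has camera coordinates R X + t. Camera axes: x right, y down, z forward; pixel columns grow to the right and rows downward; lengths in m; the calibration is good to about 2 mm. A picture is of the moment at which its call begins. calibration takes no time and is no camera call.
- bot.sign_off(): hands the job in; it is judged then, once.
The state is a dict: "t": time; "qpos": joint angles; "dq": joint speeds; "joint_torque": joint torques, N m; "position": TCP position; "eef_rot": TCP orientation; "contact_force": force on the tool from outside, world axes, zero at the start; "ft_torque": the same for the moment, N m; "width": opening from 0.0 (shut) to 1.0 (fully open); "gripper_force": force on a finger pad.
Only numpy, scipy, OpenCV 4.12 (cv2) and the standard library are available. Lean on these libraries where they do the work, as an engineer would, in place of code of your own. Each camera call takes 0.05 s, during which the arm holds its last target. There are 200 camera calls.

## Working session

There is one attempt and no reset: what is moved stays moved. The work goes in short steps, Python scripts to look and compute and a tool call to move; the robot and the scene stay as the last step left them, time stands still between calls to the robot, and variables do not carry over. Pictures are saved under pics/ and viewed, at most 14 in all, crops included, and the job is handed in when it is done.

Besides the shell and the picture viewer there is one more tool, called after "Call:" as name(argument=value, ...), one argument or row to a line, values as JSON. move_arm: Moves the arm, as the interface text tells. Shift numbers are shares of 0.025 m and turn numbers shares of 180 degrees, none past 1 either way. Its arguments: {"type":"object","properties":{"deltas":{"type":"array"}},"required":["deltas"]}

```bash
ls; mkdir -p pics
python3 - <<'E'
from cell import bot
import cv2,numpy as np
for n in("scene","top"):
    cv2.imwrite(f"pics/{n}0.png",bot.camera(n)); c=bot.calibration(n); print(n,c, -np.array(c["R"]).T@c["t"])
s=bot.observe();print(s)
E
```

```text
pics
scene {'intrinsics': array([[433.9379105 ,   0.        , 288.14321012],
       [  0.        , 433.9379105 , 208.66419237],
       [  0.        ,   0.        ,   1.        ]]), 'R': array([[ 0.75684141,  0.65355766, -0.00731182],
       [ 0.33189611, -0.39393593, -0.85712278],
       [-0.56305955,  0.64627924, -0.51506027]]), 't': array([-0.37617479,  0.0170678 ,  1.69600142])} [ 1.23398972 -0.84351499  0.88542163]
top {'intrinsics': array([[496.73294088,   0.        , 283.66364507],
       [  0.        , 496.73294088, 209.89696399],
       [  0.        ,   0.        ,   1.        ]]), 'R': array([[-0.02044888, -0.99972706, -0.01129785],
       [-0.99597848,  0.0213555 , -0.08701037],
       [ 0.0872279 ,  0.00947315, -0.99614334]]), 't': array([0.02158624, 0.50720635, 1.29901229])} [ 0.39229792 -0.00155703  1.33837853]
{'t': 0.1, 'qpos': array([-1.36600850e+00,  3.42650533e-01,  1.52491729e+00, -1.87367358e-05,
        1.27540231e+00, -1.45982730e-01]), 'dq': array([ 0.00096468, -0.00203854, -0.00285701,  0.00061198, -0.00029351,
       -0.00151593]), 'joint_torque': array([ 1.54019752e-03, -4.32003450e+01, -2.44693601e+01,  7.18267076e-02,
        5.25827694e-02, -5.50116795e-05]), 'position': array([ 0.1803507 , -0.49266374,  0.22611723]), 'eef_rot': array([-3.09204194e+00, -5.47937005e-01,  9.17091225e-05]), 'contact_force': array([ 0.22906443,  0.41890491, -0.10311324]), 'ft_torque': array([ 0.00309925, -0.0381991 , -0.027527  ]), 'gripper_force': 0.0, 'width': 1.0011561655706032}
```

View pics/scene0.png

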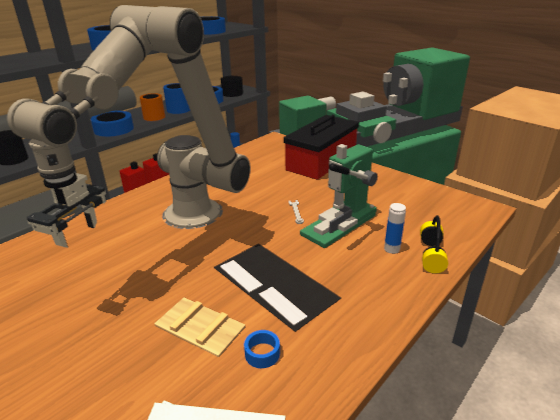

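View pics/top0.png

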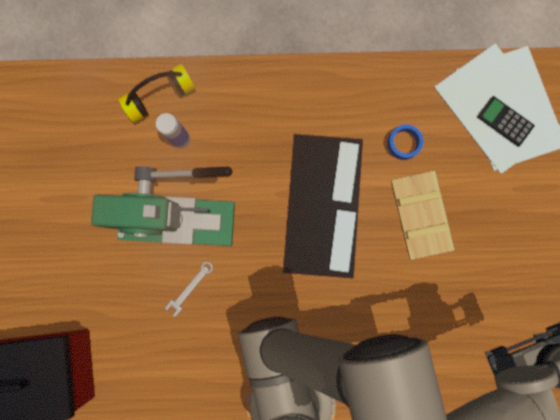

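The scene view shows two white plates on the mat, around (241,275) and (283,305), with the press at (340,205) and the board at (200,325). In the top view the plates are at (345,172) and (342,240), and the press front points right, towards world -y. Next I'll measure the plates, mat, board and press.

```bash
cat > h.py <<'E'
import cv2,numpy as np
from cell import bot
K={n:bot.calibration(n) for n in("scene","top")}
def ray(n,uv):
    c=K[n];R=np.array(c["R"]);d=R.T@np.linalg.inv(c["intrinsics"])@np.array([uv[0],uv[1],1.]);return -R.T@np.array(c["t"]),d
def onz(n,uv,z):
    o,d=ray(n,uv);return o+d*(z-o[2])/d[2]
def tri(a,b):
    o1,d1=ray("scene",a);o2,d2=ray("top",b);d1=d1/np.linalg.norm(d1);d2=d2/np.linalg.norm(d2)
    s=np.linalg.lstsq(np.c_[d1,-d2],o2-o1,rcond=None)[0];p,q=o1+s[0]*d1,o2+s[1]*d2
    return (p+q)/2,np.linalg.norm(p-q)
def proj(n,X):
    c=K[n];p=np.array(c["intrinsics"])@(np.array(c["R"])@np.array(X)+c["t"]);return p[:2]/p[2]
def blobs(n,img,f,amin=150):
    m=f(cv2.cvtColor(img,cv2.COLOR_BGR2HSV).astype(int)).astype(np.uint8)*255
    m=cv2.morphologyEx(m,cv2.MORPH_OPEN,np.ones((2,2),np.uint8))
    return [c for c in cv2.findContours(m,cv2.RETR_EXTERNAL,cv2.CHAIN_APPROX_NONE)[0] if cv2.contourArea(c)>amin]
white=lambda h:(h[...,1]<45)&(h[...,2]>190)
black=lambda h:(h[...,2]<45)
green=lambda h:(h[...,0]>50)&(h[...,0]<90)&(h[...,1]>80)
def rect(n,c,z):
    p=np.array([onz(n,q,z)[:2] for q in c.reshape(-1,2)]).astype(np.float32)
    (x,y),(w,h),a=cv2.minAreaRect(p);
    if w<h:w,h,a=h,w,a+90
    return np.round([x*1e3,y*1e3,w*1e3,h*1e3,a],1)
E
python3 - <<'E'
from h import *
S,T=cv2.imread("pics/scene0.png"),cv2.imread("pics/top0.png")
for n,I in(("scene",S),("top",T)):
    for c in blobs(n,I,white): print(n,"white",c.reshape(-1,2).mean(0).round(1),rect(n,c,.008))
    for c in blobs(n,I,black,1500): print(n,"black",c.reshape(-1,2).mean(0).round(1),rect(n,c,.004))
    for c in blobs(n,I,green,400): print(n,"green",c.reshape(-1,2).mean(0).round(1),rect(n,c,.022))
    hsv=cv2.cvtColor(I,cv2.COLOR_BGR2HSV)
    for p in ([(185,325),(220,330)] if n=="scene" else [(415,200),(430,240)]): print(hsv[p[1],p[0]])
a=cv2.resize(S[130:250,290:410],(600,600),interpolation=cv2.INTER_CUBIC)[:600,:400*2]
b=cv2.resize(T[150:260,80:250],(800,518),interpolation=cv2.INTER_CUBIC)
cv2.imwrite("pics/sp.png",a);cv2.imwrite("pics/tp.png",b)
E
```

```text
scene white [215.9 414.6] [ 723.9 -498.9  295.4   41.3   40.5]
scene white [284.  306.1] [ 614.  -158.8  159.8   50.   170.2]
scene white [241.8 276.2] [ 428.3 -144.9  160.2   49.9  170.6]
scene green [342.4 216.4] [468.7 387.7 552.5 213.7 107.1]
scene green [400.5 155.5] [ 314.6 1080.   747.7  553.4  108.3]
scene green [308.8 114. ] [-332.7 1181.3  688.   389.   132.9]
scene green [431.4  81.3] [-239.8 2476.1 2145.7  646.   108.9]
[ 19 129 240]
[ 20 125 244]
top white [343.3 241.5] [ 420.5 -146.9  154.5   44.7  170.9]
top white [346.3 172.8] [ 606.1 -160.2  154.3   44.2  170.6]
top white [166.3 123.9] [751.8 328.3  44.9  43.9 179.9]
top white [506.4 107. ] [ 776.8 -613.9  328.6  272.5   32.6]
top black [ 36.3 379.7] [ 77.3 668.9 213.  197.5   1.7]
top green [216.9 223.6] [476.  194.1 113.2  97.1 175.5]
top green [125.2 216.1] [496.1 439.9 155.3 120.8  90.2]
[ 23 108 199]
[ 21 100 199]
```

View pics/sp.png

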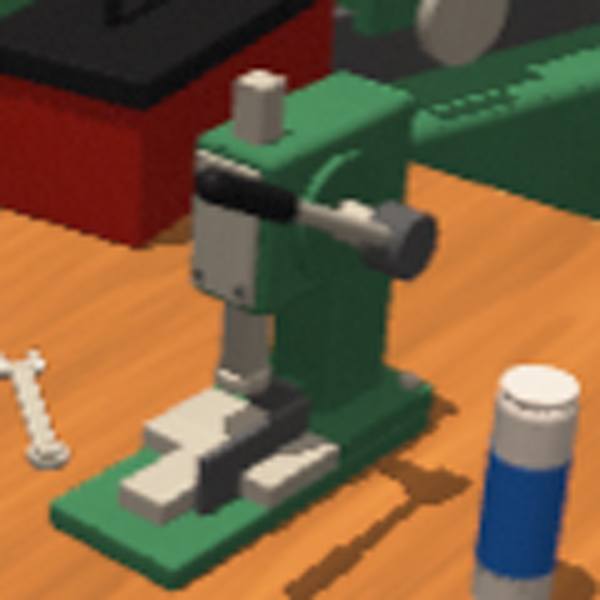

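View pics/tp.png

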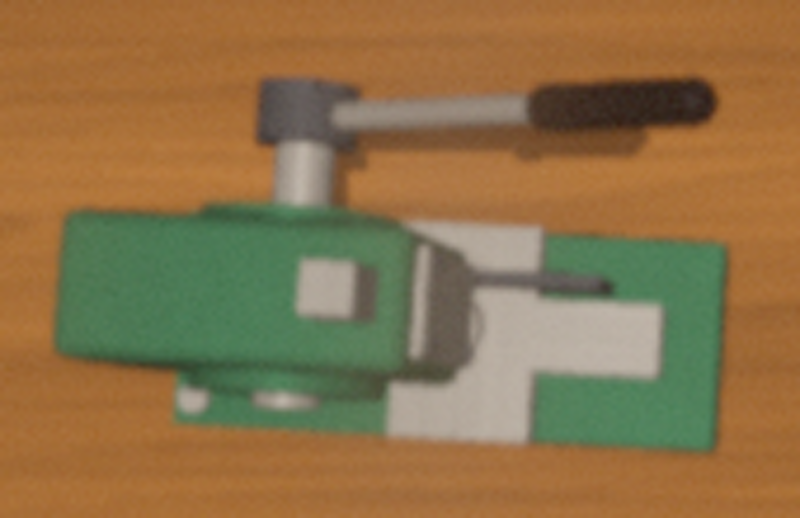

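The crops show the press base's front corners at scene (300,233) and (325,248), and top (234,202) and (232,246). The sleeve runs over top px (195..231,172). The two views put the plates about 8 mm apart in x, so I'll check both cameras against the known fingertips and the press corners.

Run:
```python
from h import *
S,T=cv2.imread("pics/scene0.png"),cv2.imread("pics/top0.png")
sc=lambda x,y:(290+(x+.5)/5-.5,130+(y+.5)/5-.5); tc=lambda x,y:(80+(x+.5)/4.706-.5,150+(y+.5)/4.706-.5)
f=lambda v:np.round(np.array(v)*1e3,1)
for nm,a,b,z in [("front-x",(50,512),(714,450),.022),("front+x",(178,585),(727,243),.022),("nose-x",(121,488),(658,377),.04),("nose+x",(163,508),(662,303),.04),("bed-x front",(144,430),(531,443),.04)]:
    print(nm,f(onz("scene",sc(*a),z)),f(onz("top",tc(*b),z)),[f(v) for v in tri(sc(*a),tc(*b))])
for nm,a,b in [("sleeve end",(208,182),(705,100)),("sleeve inner",(290,203),(535,108))]: print(nm,[f(v) for v in tri(sc(*a),tc(*b))])
for nm,a,b in [("plB",(241.8,276.2),(343.3,241.5)),("plA",(284,306.1),(346.3,172.8))]: print(nm,[f(v) for v in tri(a,b)])
wood=lambda h:(h[...,0]>=18)&(h[...,0]<28)&(h[...,1]<150)&(h[...,2]>110)
for n,I in(("scene",S),("top",T)):
    for c in blobs(n,I,wood,1200): print(n,"board",c.reshape(-1,2).mean(0),rect(n,c,.009))
t=[proj(n,[.18035,-.49266,.22612]) for n in("scene","top")];print(t)
ims=[]
for I,p in zip((S,T),t):
    x,y=int(p[0]),int(p[1]);y0=max(0,min(y-50,320));x0=max(0,min(x-50,460));c=cv2.resize(I[y0:y0+100,x0:x0+100],(400,400),interpolation=cv2.INTER_CUBIC)
    cv2.drawMarker(c,(int((p[0]-x0+.5)*4),int((p[1]-y0+.5)*4)),(0,0,255),cv2.MARKER_CROSS,20,1);ims.append(c)
cv2.imwrite("pics/tcp.png",np.hstack(ims))
```

```text
front-x [426.1 144.5  22. ] [416.7 151.4  22. ] [array([417.6, 153.1,  13.7]), np.float64(2.2)]
front+x [547.8 132.5  22. ] [533.6 142.7  22. ] [array([536.4, 145.4,   9.2]), np.float64(3.8)]
nose-x [462.  179.5  40. ] [457.5 180.   40. ] [array([458.7, 181.4,  37.4]), np.float64(3.0)]
nose+x [499.8 178.4  40. ] [498.8 177.4  40. ] [array([499.3, 177.9,  39.9]), np.float64(1.5)]
bed-x front [427.4 251.5  40. ] [422.3 251.   40. ] [array([423.9, 252.9,  37.6]), np.float64(4.1)]
sleeve end [array([564.4, 118.6, 331. ]), np.float64(2.7)]
sleeve inner [array([569.8, 201.2, 288. ]), np.float64(2.9)]
plB [array([ 423.6, -144. ,    2.6]), np.float64(8.2)]
plA [array([ 610.6, -157.5,    0.9]), np.float64(10.2)]
scene board [200.20307692 327.09230769] [ 493.  -358.8  219.2  126.    10.8]
top board [423.48163265 216.03265306] [ 485.7 -362.5  220.2  121.6   10.9]
[array([ 77.34231758, 237.54959684]), array([516.21215515, 346.06714858])]
```

View pics/tcp.png

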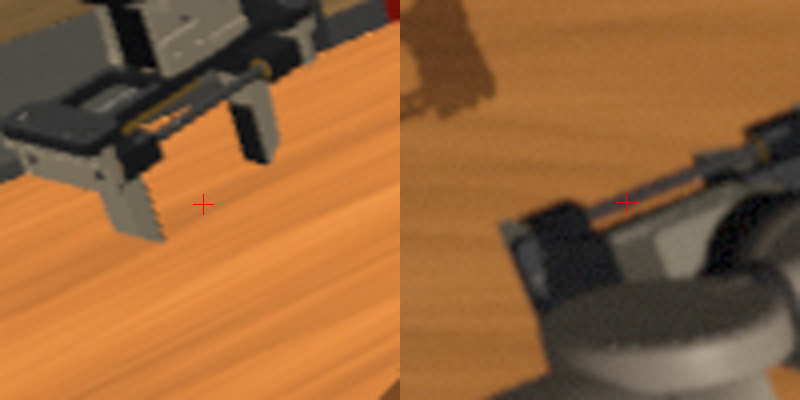

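The press numbers agree well. Its origin is at about (486,286.5) mm with yaw about -4°, and the sleeve middle measures (567,160,309) against an expected (568,159,306). Plate A is at about (610,-159) and plate B at about (424,-146), both at -9.5°. In the fingertip picture the scene TCP mark falls about 2 px from the midpoint of the tips. I'll move above plate A and correct there by sight.

Call:
move_arm(
  deltas=[
    [0.83, 0.538, -0.243, 0, 0, 0.0348, 0],
    [0.83, 0.538, -0.243, 0, 0, 0.0348, 0],
    [0.83, 0.538, -0.243, 0, 0, 0.0348, 0],
    [0.83, 0.538, -0.243, 0, 0, 0.0348, 0],
    [0.83, 0.538, -0.243, 0, 0, 0.0348, 0],
    [0.83, 0.538, -0.243, 0, 0, 0.0348, 0],
    [0.83, 0.538, -0.243, 0, 0, 0.0348, 0],
    [0.83, 0.538, -0.243, 0, 0, 0.0348, 0],
  ],
)

```text
t: 0.77
position: [0.3472, -0.3844, 0.1775]
eef_rot: [-2.565, -1.813, -0.0]
contact_force: [0.1, 0.3, -0.8]
width: 1.001
gripper_force: 0.0
```

Call:
move_arm(
  deltas=[
    [0.83, 0.538, -0.243, 0, 0, 0.0348, 0],
    [0.83, 0.538, -0.243, 0, 0, 0.0348, 0],
    [0.83, 0.538, -0.243, 0, 0, 0.0348, 0],
    [0.83, 0.538, -0.243, 0, 0, 0.0348, 0],
    [0.83, 0.538, -0.243, 0, 0, 0.0348, 0],
    [0.83, 0.538, -0.243, 0, 0, 0.0348, 0],
    [0.83, 0.538, -0.243, 0, 0, 0.0348, 0],
    [0.83, 0.538, -0.243, 0, 0, 0.0348, 0],
  ],
)

```text
t: 1.43
position: [0.5132, -0.2769, 0.1288]
eef_rot: [-1.555, -2.729, -0.0]
contact_force: [0.2, -0.1, -0.4]
width: 0.999
gripper_force: 0.0
```

Call:
move_arm(
  deltas=[
    [0.83, 0.538, -0.243, 0, 0, 0.0348, 0],
    [0.83, 0.538, -0.243, 0, 0, 0.0348, 0],
    [0.83, 0.538, -0.243, 0, 0, 0.0348, 0],
    [0.83, 0.538, -0.243, 0, 0, 0.0348, 0],
    [0.83, 0.538, -0.243, 0, 0, 0.0348, 0],
    [0.83, 0.538, -0.243, 0, 0, 0.0348, 0],
    [0.83, 0.538, -0.243, 0, 0, 0.0348, 0],
    [0.83, 0.538, -0.243, 0, 0, 0.0348, 0],
  ],
)

```text
t: 2.1
position: [0.679, -0.1693, 0.0799]
eef_rot: [-0.253, -3.13, -0.001]
contact_force: [-0.0, -0.2, 0.6]
width: 1.0
gripper_force: 0.0
```

Call:
move_arm(
  deltas=[
    [0, 0, 0, 0, 0, 0, 0],
    [0, 0, 0, 0, 0, 0, 0],
    [0, 0, 0, 0, 0, 0, 0],
  ],
)

```text
t: 2.35
position: [0.6777, -0.1704, 0.0804]
eef_rot: [-0.264, -3.129, -0.0]
contact_force: [-0.9, -1.2, 0.3]
width: 1.003
gripper_force: 0.0
```

Run:
```python
from h import *
S,T=bot.camera("scene"),bot.camera("top")
cv2.imwrite("pics/s1.png",S);cv2.imwrite("pics/t1.png",T)
w2=lambda h:(h[...,1]<60)&(h[...,2]>120)
for n,I in(("scene",S),("top",T)):
    for c in blobs(n,I,w2,800): print(n,c.reshape(-1,2).mean(0).round(1),rect(n,c,.008))
P=np.array(bot.observe()["position"]);ims=[]
for n,I in(("scene",S),("top",T)):
    p=proj(n,P);x0,y0=(p-50).astype(int);x0=min(x0,460)
    c=cv2.resize(I[y0:y0+100,x0:x0+100],(400,400),interpolation=cv2.INTER_CUBIC)
    cv2.drawMarker(c,tuple(int(v) for v in (p-[x0,y0]+.5)*4),(0,0,255),cv2.MARKER_CROSS,20,1);ims.append(c)
cv2.imwrite("pics/c1.png",np.hstack(ims))
```

```text
scene [215.7 414.5] [ 723.9 -498.9  295.4   41.3   40.5]
top [309.9 386. ] [ 48.7 -45.3 187.4  67.9  47.2]
top [327.1 275.6] [333.7 -94.5 243.4 144.4  69.5]
top [247. 247.] [409.2 110.2 176.9 150.9  69.1]
top [353.1 196.7] [ 542.6 -179.8  174.4   98.8  157.1]
top [376.9 101.2] [ 805.1 -248.   118.2   86.8   69.7]
top [316.2  44. ] [ 854.6   22.3 1561.   485.5   88.5]
```

View pics/c1.png

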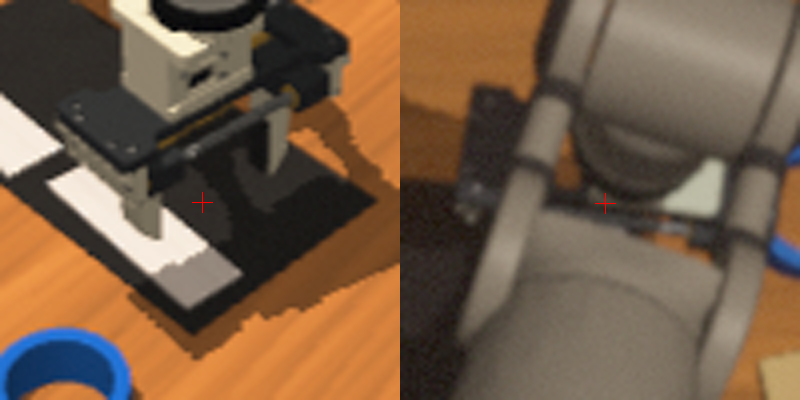

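The crop shows the tips midway at about (207,205) against the TCP mark at (202,204), so the scene calibration is good to about 1 px. I'll go down onto plate A and grip.

Call:
move_arm(
  deltas=[
    [0.12, 0, -0.5, 0, 0, 0, 0],
    [0, 0, -0.8, 0, 0, 0, 0],
    [0, 0, -0.8, 0, 0, 0, 0],
    [0, 0, -0.5, 0, 0, 0, 0],
    [0, 0, -0.28, 0, 0, 0, 0],
    [0, 0, 0, 0, 0, 0, 0],
    [0, 0, 0, 0, 0, 0, 0],
  ],
)

```text
t: 3.03
position: [0.6815, -0.1705, 0.0091]
eef_rot: [0.263, 3.13, 0.0]
contact_force: [1.0, -0.2, 0.8]
width: 0.998
gripper_force: 0.0
```

Call:
move_arm(
  deltas=[
    [0, 0, -0.05, 0, 0, 0, 1],
    [0, 0, 0, 0, 0, 0, 1],
    [0, 0, 0, 0, 0, 0, 1],
    [0, 0, 0, 0, 0, 0, 1],
    [0, 0, 0, 0, 0, 0, 1],
    [0, 0, 0, 0, 0, 0, 1],
    [0, 0, 0, 0, 0, 0, 1],
    [0, 0, 0, 0, 0, 0, 1],
  ],
)

```text
t: 3.7
position: [0.6818, -0.1705, 0.0084]
eef_rot: [0.262, 3.13, -0.001]
contact_force: [0.8, 0.8, -0.2]
width: 0.474
gripper_force: 0.0
```

I closed above the plate: the tips were at 8.4 mm and the plate top is at 8. I'll reopen, go lower and close again.

Call:
move_arm(
  deltas=[
    [0, 0, 0.2, 0, 0, 0, 0],
    [0, 0, 0, 0, 0, 0, 0],
    [0, 0, 0, 0, 0, 0, 0],
    [0, 0, 0, 0, 0, 0, 0],
    [0, 0, 0, 0, 0, 0, 0],
    [0, 0, 0, 0, 0, 0, 0],
    [0, 0, 0, 0, 0, 0, 0],
    [0, 0, -0.2, 0, 0, 0, 0],
  ],
)

```text
t: 4.37
position: [0.6821, -0.1705, 0.0085]
eef_rot: [0.262, 3.129, -0.001]
contact_force: [-0.1, -0.4, 1.0]
width: 0.98
gripper_force: 0.0
```

Call:
move_arm(
  deltas=[
    [0, 0, -0.08, 0, 0, 0, 0],
    [0, 0, -0.06, 0, 0, 0, 0],
    [0, 0, 0, 0, 0, 0, 0],
  ],
)

```text
t: 4.62
position: [0.6812, -0.1703, 0.0043]
eef_rot: [-0.262, -3.13, -0.0]
contact_force: [-2.5, -0.4, 3.7]
width: 1.003
gripper_force: 1.6
```

Call:
move_arm(
  deltas=[
    [0, 0, 0, 0, 0, 0, 1],
    [0, 0, 0, 0, 0, 0, 1],
    [0, 0, 0, 0, 0, 0, 1],
    [0, 0, 0, 0, 0, 0, 1],
    [0, 0, 0, 0, 0, 0, 1],
    [0, 0, 0, 0, 0, 0, 1],
    [0, 0, 0, 0, 0, 0, 1],
    [0, 0, 0, 0, 0, 0, 1],
  ],
)

```text
t: 5.28
position: [0.6815, -0.1704, 0.0043]
eef_rot: [0.262, 3.13, -0.0]
contact_force: [0.1, -0.7, 3.2]
width: 0.535
gripper_force: 30.5
```

Plate A is gripped at 49 mm. I'll lift it, turn it and bring it in front of the press.

Call:
move_arm(
  deltas=[
    [0, 0, 0.4, 0, 0, 0, 1],
    [0, 0, 0.8, 0, 0, 0, 1],
    [0, 0, 1, 0, 0, 0, 1],
    [0, 0, 0.6, 0, 0, 0, 1],
    [-0.3, 0.3, 0, 0, 0, -0.015, 1],
    [-0.671, 0.669, 0, 0, 0, -0.0361, 1],
    [-0.671, 0.669, 0, 0, 0, -0.0361, 1],
    [-0.671, 0.669, 0, 0, 0, -0.0361, 1],
  ],
)

```text
t: 5.95
position: [0.6224, -0.1121, 0.0742]
eef_rot: [-0.869, -3.018, 0.0]
contact_force: [0.5, 0.7, -0.9]
width: 0.534
gripper_force: 30.0
```

Call:
move_arm(
  deltas=[
    [-0.671, 0.669, 0, 0, 0, -0.0361, 1],
    [-0.671, 0.669, 0, 0, 0, -0.0361, 1],
    [-0.671, 0.669, 0, 0, 0, -0.0361, 1],
    [-0.671, 0.669, 0, 0, 0, -0.0361, 1],
    [-0.671, 0.669, 0, 0, 0, -0.0361, 1],
    [-0.671, 0.669, 0, 0, 0, -0.0361, 1],
    [-0.671, 0.669, 0, 0, 0, -0.0361, 1],
    [-0.671, 0.669, 0, 0, 0, -0.0361, 1],
  ],
)

```text
t: 6.62
position: [0.4883, 0.0218, 0.0744]
eef_rot: [-2.103, -2.333, 0.0]
contact_force: [0.6, -0.2, -0.9]
width: 0.537
gripper_force: 30.0
```

Call:
move_arm(
  deltas=[
    [-0.671, 0.669, 0, 0, 0, -0.0361, 1],
    [-0.369, 0.371, 0, 0, 0, -0.0208, 1],
    [0, 0, 0, 0, 0, 0, 1],
    [0, 0, 0, 0, 0, 0, 1],
  ],
)

```text
t: 6.95
position: [0.4634, 0.0474, 0.0746]
eef_rot: [2.294, 2.146, 0.0]
contact_force: [0.4, -0.2, 0.1]
width: 0.538
gripper_force: 30.0
```

```bash
cat > v.py <<'E'
import sys
from h import *
n=sys.argv[1]; x0,y0,x1,y1=map(int,sys.argv[2:6])
out=[]
for k in("scene","top"):
    I=bot.camera(k);cv2.imwrite(f"pics/{n}_{k}.png",I)
    if k=="scene": cv2.imwrite(f"pics/{n}.png",cv2.resize(I[y0:y1,x0:x1],None,fx=4,fy=4,interpolation=cv2.INTER_CUBIC))
    for c in blobs(k,I,white,60): print(k,c.reshape(-1,2).mean(0).round(1),rect(k,c,.008),cv2.boxPoints(cv2.minAreaRect(c)).round(1).tolist())
s=bot.observe();print(s["t"],s["position"].round(4),s["eef_rot"].round(3),s["qpos"].round(2))
E
python3 v.py a2 230 120 410 260
```

```text
scene [215.9 414.6] [ 723.9 -498.9  295.4   41.3   40.5] [[150.0, 402.0], [285.0, 402.0], [285.0, 419.0], [150.0, 419.0]]
scene [241.9 276.2] [ 428.3 -144.9  160.2   49.9  170.6] [[220.89999389648438, 267.20001220703125], [230.1999969482422, 256.70001220703125], [262.20001220703125, 284.70001220703125], [252.89999389648438, 295.20001220703125]]
scene [398.5 207.6] [600.4 543.9  52.2  51.5 107.4] [[391.29998779296875, 209.5], [392.6000061035156, 202.89999389648438], [405.70001220703125, 205.5], [404.3999938964844, 212.10000610351562]]
top [343.4 241.7] [ 420.5 -146.9  154.4   44.8  170.8] [[331.3999938964844, 269.3999938964844], [338.8999938964844, 211.89999389648438], [355.6000061035156, 214.10000610351562], [348.1000061035156, 271.5]]
top [166.  123.4] [751.8 328.3  45.   43.9 179.9] [[158.0, 116.0], [174.0, 116.0], [174.0, 132.0], [158.0, 132.0]]
top [506.5 107.2] [ 776.8 -613.9  328.6  272.5   32.6] [[436.20001220703125, 87.0999984741211], [515.9000244140625, 30.799999237060547], [585.5999755859375, 129.5], [505.8999938964844, 185.8000030517578]]
7.05 [0.4643 0.0467 0.0745] [2.295e+00 2.144e+00 1.000e-03] [-0.06  0.43  1.88 -0.    0.83  0.  ]
```

View pics/a2.png

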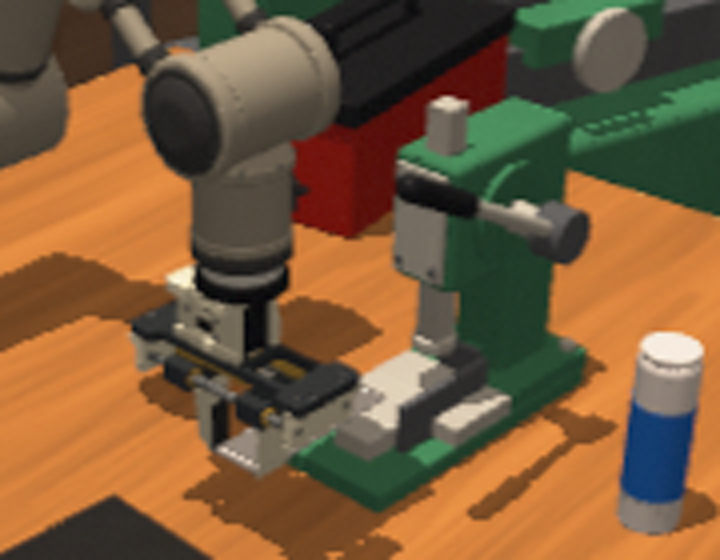

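The plate is held level, pointing at the press with its inner end just over the nose. I'll lower it and slide it in, stopping short of the back stop.

Call:
move_arm(
  deltas=[
    [0, 0, -0.36, 0, 0, 0, 1],
    [0.03, 0.4, -0.36, 0, 0, 0, 1],
    [0.06, 0.778, 0, 0, 0, 0, 1],
    [0.06, 0.778, 0, 0, 0, 0, 1],
    [0.06, 0.778, 0, 0, 0, 0, 1],
    [0.06, 0.778, 0, 0, 0, 0, 1],
    [0.04, 0.6, 0, 0, 0, 0, 1],
    [0.02, 0.4, 0, 0, 0, 0, 1],
  ],
)

```text
t: 7.72
position: [0.4715, 0.1616, 0.055]
eef_rot: [-2.296, -2.143, 0.001]
contact_force: [0.5, -0.7, -0.2]
width: 0.535
gripper_force: 30.0
```

Call:
move_arm(
  deltas=[
    [0, 0, 0, 0, 0, 0, 1],
    [0, 0, -0.2, 0, 0, 0, 1],
    [0, 0, -0.2, 0, 0, 0, 1],
    [0, 0, 0, 0, 0, 0, 1],
  ],
)

```text
t: 8.05
position: [0.4709, 0.1591, 0.0448]
eef_rot: [-2.297, -2.141, 0.003]
contact_force: [0.3, 0.7, -1.3]
width: 0.532
gripper_force: 30.0
```

```bash
python3 v.py a3 270 150 400 260
```

```text
scene [215.9 414.6] [ 723.9 -498.9  295.4   41.3   40.5] [[150.0, 402.0], [285.0, 402.0], [285.0, 419.0], [150.0, 419.0]]
scene [242.1 276.2] [ 428.3 -144.8  160.2   49.7  170.7] [[221.10000610351562, 267.0], [230.39999389648438, 256.5], [262.20001220703125, 284.70001220703125], [252.8000030517578, 295.20001220703125]]
scene [398.7 207.7] [600.8 543.3  55.5  50.1 119.2] [[392.0, 204.0], [405.0, 204.0], [405.0, 211.0], [392.0, 211.0]]
top [343.4 241.5] [ 420.5 -147.   154.4   45.2  170.7] [[331.29998779296875, 269.29998779296875], [338.8999938964844, 211.89999389648438], [355.70001220703125, 214.10000610351562], [348.1000061035156, 271.5]]
top [166.4 123.7] [752.3 328.   47.5  45.6  61.9] [[154.8000030517578, 127.4000015258789], [162.1999969482422, 112.5999984741211], [177.39999389648438, 120.19999694824219], [170.0, 135.0]]
top [506.2 106.9] [ 777.1 -613.7  329.4  272.5   32.6] [[436.29998779296875, 87.19999694824219], [515.5999755859375, 30.600000381469727], [585.9000244140625, 129.10000610351562], [506.6000061035156, 185.6999969482422]]
8.15 [0.4714 0.1592 0.0457] [-2.298e+00 -2.141e+00  1.000e-03] [ 0.17  0.52  1.82 -0.    0.8   0.24]
```

View pics/a3.png

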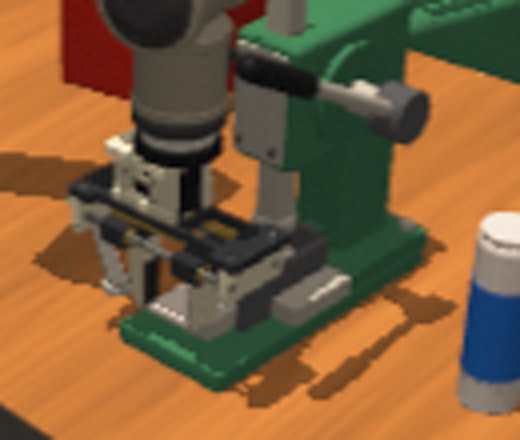

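Call:
move_arm(
  deltas=[
    [0, 0, -0.08, 0, 0, 0, 1],
    [0, 0, -0.06, 0, 0, 0, 1],
    [0, 0, 0, 0, 0, 0, 1],
  ],
)

```text
t: 8.4
position: [0.4716, 0.1598, 0.0425]
eef_rot: [2.298, 2.142, -0.0]
contact_force: [0.4, -0.4, -0.9]
width: 0.537
gripper_force: 30.0
```

Call:
move_arm(
  deltas=[
    [0.01, 0.15, 0, 0, 0, 0, 1],
    [0.01, 0.15, 0, 0, 0, 0, 1],
    [0.01, 0.1, 0, 0, 0, 0, 1],
    [0, 0, 0, 0, 0, 0, 1],
  ],
)

```text
t: 8.73
position: [0.4726, 0.1707, 0.0428]
eef_rot: [2.296, 2.144, 0.001]
contact_force: [0.3, -0.4, -0.4]
width: 0.536
gripper_force: 30.0
```

Call:
move_arm(
  deltas=[
    [0.005, 0.1, -0.02, 0, 0, 0, 1],
    [0.005, 0.1, -0.02, 0, 0, 0, 1],
    [0, 0, 0, 0, 0, 0, 1],
  ],
)

```text
t: 8.98
position: [0.4717, 0.1728, 0.0411]
eef_rot: [2.296, 2.143, -0.008]
contact_force: [-0.2, -13.7, -1.1]
width: 0.537
gripper_force: 30.0
```

Call:
move_arm(
  deltas=[
    [0.005, 0.1, 0, 0, 0, 0, 1],
    [0.003, 0.06, 0, 0, 0, 0, 1],
    [0, 0, 0, 0, 0, 0, 1],
  ],
)

```text
t: 9.23
position: [0.4701, 0.1738, 0.0405]
eef_rot: [2.294, 2.144, -0.018]
contact_force: [-3.8, -27.7, 1.3]
width: 0.536
gripper_force: 30.6
```

Call:
move_arm(
  deltas=[
    [0.003, 0.06, 0, 0, 0, 0, 1],
    [0.003, 0.06, 0, 0, 0, 0, 1],
    [0, 0, 0, 0, 0, 0, 1],
  ],
)

```text
t: 9.48
position: [0.4698, 0.1747, 0.0405]
eef_rot: [2.292, 2.144, -0.024]
contact_force: [-4.3, -39.0, 4.0]
width: 0.536
gripper_force: 31.3
```

The back stop is reached, with contact at y≈0.172. I'll ease off the push, then go towards the side stop.

Call:
move_arm(
  deltas=[
    [0, -0.28, 0, 0, 0, 0, 1],
    [0.1, 0, -0.01, 0, 0, 0, 1],
    [0.1, 0, 0, 0, 0, 0, 1],
    [0, 0, 0, 0, 0, 0, 1],
  ],
)

```text
t: 9.82
position: [0.4764, 0.1736, 0.0408]
eef_rot: [-2.295, -2.144, 0.009]
contact_force: [-5.0, -9.2, -0.2]
width: 0.534
gripper_force: 30.0
```

Call:
move_arm(
  deltas=[
    [0.06, 0, 0, 0, 0, 0, 1],
    [0.06, 0, 0, 0, 0, 0, 1],
    [0, 0, 0, 0, 0, 0, 1],
  ],
)

```text
t: 10.07
position: [0.4784, 0.1734, 0.0404]
eef_rot: [-2.293, -2.145, 0.012]
contact_force: [-5.5, -10.6, -0.3]
width: 0.535
gripper_force: 30.1
```

Call:
move_arm(
  deltas=[
    [0.06, 0, 0, 0, 0, 0, 1],
    [0.06, 0, 0, 0, 0, 0, 1],
    [0, 0, 0, 0, 0, 0, 1],
  ],
)

```text
t: 10.32
position: [0.4797, 0.1733, 0.0402]
eef_rot: [-2.292, -2.144, 0.017]
contact_force: [-10.1, -10.2, 3.7]
width: 0.537
gripper_force: 30.1
```

Call:
move_arm(
  deltas=[
    [0.06, 0, 0, 0, 0, 0, 1],
    [0, 0, 0, 0, 0, 0, 1],
    [0, 0, 0, 0, 0, 0, 1],
  ],
)

```text
t: 10.57
position: [0.4798, 0.1733, 0.0402]
eef_rot: [-2.29, -2.143, 0.02]
contact_force: [-13.9, -10.8, 8.3]
width: 0.536
gripper_force: 30.1
```

Call:
move_arm(
  deltas=[
    [-0.12, -0.06, 0, 0, 0, 0, 1],
    [0, 0, 0, 0, 0, 0, 0],
    [0, 0, 0, 0, 0, 0, 0],
    [0, 0, 0, 0, 0, 0, 0],
    [0, 0, 0, 0, 0, 0, 0],
    [0, 0, 0, 0, 0, 0, 0],
    [0, 0, 0, 0, 0, 0, 0],
  ],
)

```text
t: 11.15
position: [0.4829, 0.1737, 0.0416]
eef_rot: [2.297, 2.143, 0.001]
contact_force: [-0.8, 0.5, -0.6]
width: 0.922
gripper_force: 0.0
```

Call:
move_arm(
  deltas=[
    [0, 0, 0.3, 0, 0, 0, 0],
    [0, 0, 0.8, 0, 0, 0, 0],
    [0, -1, 0.5, 0, 0, 0, 0],
    [0, -1, 0, 0, 0, 0, 0],
    [0, -1, 0, 0, 0, 0, 0],
    [0, -1, 0, 0, 0, 0, 0],
    [0, -1, 0, 0, 0, 0, 0],
    [0, -1, 0, 0, 0, 0, 0],
  ],
)

```text
t: 11.82
position: [0.4827, 0.0224, 0.0822]
eef_rot: [2.297, 2.142, 0.001]
contact_force: [0.9, 0.1, -0.1]
width: 0.999
gripper_force: 0.0
```

```bash
python3 v.py a4 290 170 400 260
```

```text
scene [215.9 414.6] [ 723.9 -498.9  295.4   41.3   40.5] [[150.0, 402.0], [285.0, 402.0], [285.0, 419.0], [150.0, 419.0]]
scene [241.8 276.3] [ 428.3 -144.9  160.2   49.9  170.6] [[220.89999389648438, 267.20001220703125], [230.1999969482422, 256.70001220703125], [262.20001220703125, 284.70001220703125], [252.89999389648438, 295.20001220703125]]
scene [327.7 220.8] [446.4 286.2 127.6  44.3 107.7] [[317.79998779296875, 225.6999969482422], [329.3999938964844, 209.10000610351562], [338.0, 215.10000610351562], [326.3999938964844, 231.8000030517578]]
scene [398.7 207.7] [600.5 543.5  54.7  50.  117.8] [[392.0, 204.0], [405.0, 204.0], [405.0, 211.0], [392.0, 211.0]]
top [200.1 222.1] [479.7 236.5  91.2  45.8  88.8] [[183.0, 214.0], [217.0, 214.0], [217.0, 231.0], [183.0, 231.0]]
top [343.4 241.5] [ 420.5 -146.7  154.4   44.4  171. ] [[331.3999938964844, 269.3999938964844], [338.79998779296875, 211.89999389648438], [355.3999938964844, 214.10000610351562], [348.0, 271.5]]
top [165.9 123.6] [753.1 328.3  44.2  41.9  88.7] [[158.0, 116.0], [174.0, 116.0], [174.0, 131.0], [158.0, 131.0]]
top [506.2 106.3] [ 777.8 -616.7  328.7  271.6   33.9] [[436.3999938964844, 87.0999984741211], [515.5999755859375, 30.600000381469727], [585.9000244140625, 129.10000610351562], [506.70001220703125, 185.60000610351562]]
11.9167 [0.483  0.0208 0.0821] [2.300e+00 2.138e+00 1.000e-03] [-0.12  0.44  1.83 -0.    0.87 -0.04]
```

View pics/a4.png

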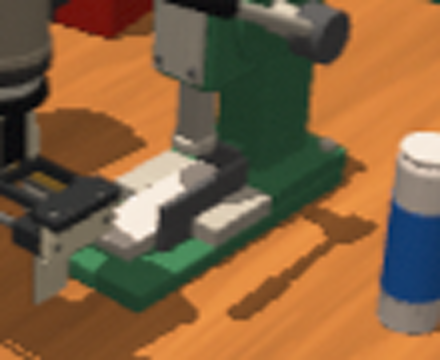

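Plate A lies against the side stop on the bed. Next is plate B, still at about (423,-146) at -9.4°.

Call:
move_arm(
  deltas=[
    [0.021, -0.548, 0, 0, 0, 0.0361, 0],
    [0.021, -0.548, 0, 0, 0, 0.0361, 0],
    [0.021, -0.548, 0, 0, 0, 0.0361, 0],
    [0.021, -0.548, 0, 0, 0, 0.0361, 0],
    [0.021, -0.548, 0, 0, 0, 0.0361, 0],
    [0.021, -0.548, 0, 0, 0, 0.0361, 0],
    [0.021, -0.548, 0, 0, 0, 0.0361, 0],
    [0.021, -0.548, 0, 0, 0, 0.0361, 0],
  ],
)

```text
t: 12.58
position: [0.487, -0.086, 0.0819]
eef_rot: [1.117, 2.936, 0.001]
contact_force: [-0.5, 1.0, 0.2]
width: 0.997
gripper_force: 0.0
```

Call:
move_arm(
  deltas=[
    [0.021, -0.548, 0, 0, 0, 0.0361, 0],
    [0.021, -0.548, 0, 0, 0, 0.0361, 0],
    [0.021, -0.548, 0, 0, 0, 0.0361, 0],
    [0.021, -0.548, 0, 0, 0, 0.0361, 0],
    [0.021, -0.548, 0, 0, 0, 0.0361, 0],
    [0, 0, 0, 0, 0, 0, 0],
    [0, 0, 0, 0, 0, 0, 0],
  ],
)

```text
t: 13.17
position: [0.4895, -0.1543, 0.0817]
eef_rot: [0.266, 3.13, 0.001]
contact_force: [0.6, -0.1, -0.5]
width: 1.004
gripper_force: 0.0
```

```bash
python3 v.py a5 180 220 300 320
```

```text
scene [215.9 414.6] [ 723.9 -498.9  295.4   41.3   40.5] [[150.0, 402.0], [285.0, 402.0], [285.0, 419.0], [150.0, 419.0]]
scene [238.7 274.1] [ 409.9 -141.8  122.7   49.8  170.4] [[220.8000030517578, 267.3999938964844], [229.8000030517578, 256.8999938964844], [255.10000610351562, 278.70001220703125], [246.1999969482422, 289.1000061035156]]
scene [325.1 222.1] [443.3 277.7 143.9  57.3 101.9] [[312.0, 227.10000610351562], [329.3999938964844, 207.89999389648438], [339.20001220703125, 216.8000030517578], [321.79998779296875, 236.0]]
scene [398.7 207.7] [600.5 543.5  54.7  50.  117.8] [[392.0, 204.0], [405.0, 204.0], [405.0, 211.0], [392.0, 211.0]]
top [345.1 230. ] [ 452.3 -152.5   43.9   17.7   67.7] [[336.29998779296875, 229.6999969482422], [338.70001220703125, 223.60000610351562], [354.1000061035156, 229.5], [351.70001220703125, 235.6999969482422]]
top [205.  222.8] [480.7 221.7  98.5  44.6  85.6] [[186.8000030517578, 229.3000030517578], [187.6999969482422, 212.6999969482422], [224.3000030517578, 214.6999969482422], [223.39999389648438, 231.3000030517578]]
top [164.6 123.4] [753.5 334.6  36.4  34.2  25.9] [[155.1999969482422, 120.4000015258789], [166.39999389648438, 114.80000305175781], [172.1999969482422, 126.4000015258789], [161.0, 132.0]]
top [506.5 106.3] [ 777.9 -617.7  327.9  270.6   34.1] [[436.5, 86.9000015258789], [515.9000244140625, 30.799999237060547], [585.5999755859375, 129.5], [506.20001220703125, 185.60000610351562]]
13.2667 [ 0.4893 -0.1537  0.0816] [-2.64e-01 -3.13e+00 -1.00e-03] [-0.45  0.49  1.75  0.    0.91 -1.86]
```

View pics/a5.png

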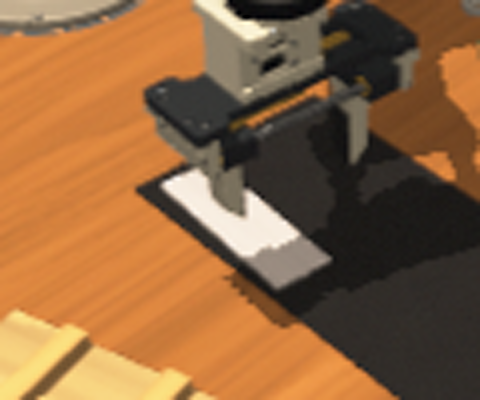

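The gripper stands over the +x end of plate B. I'll descend and grip.

Call:
move_arm(
  deltas=[
    [0, -0.12, -0.6, 0, 0, 0, 0],
    [0, 0, -0.9, 0, 0, 0, 0],
    [0, 0, -0.8, 0, 0, 0, 0],
    [0, 0, -0.5, 0, 0, 0, 0],
    [0, 0, -0.15, 0, 0, 0, 0],
    [0, 0, -0.1, 0, 0, 0, 0],
    [0, 0, 0, 0, 0, 0, 0],
  ],
)

```text
t: 13.85
position: [0.4895, -0.1571, 0.0053]
eef_rot: [0.261, 3.131, 0.0]
contact_force: [0.3, 0.4, 0.4]
width: 1.004
gripper_force: 0.0
```

Call:
move_arm(
  deltas=[
    [0, 0, -0.02, 0, 0, 0, 0],
    [0, 0, 0, 0, 0, 0, 1],
    [0, 0, 0, 0, 0, 0, 1],
    [0, 0, 0, 0, 0, 0, 1],
    [0, 0, 0, 0, 0, 0, 1],
    [0, 0, 0, 0, 0, 0, 1],
    [0, 0, 0, 0, 0, 0, 1],
    [0, 0, 0, 0, 0, 0, 1],
  ],
)

```text
t: 14.52
position: [0.4894, -0.1576, 0.0047]
eef_rot: [0.26, 3.131, 0.0]
contact_force: [0.4, -0.1, -0.4]
width: 0.545
gripper_force: 6.6
```

Call:
move_arm(
  deltas=[
    [0, 0, 0, 0, 0, 0, 1],
    [0, 0, 0, 0, 0, 0, 1],
  ],
)

```text
t: 14.68
position: [0.4893, -0.1576, 0.0047]
eef_rot: [-0.26, -3.131, -0.0]
contact_force: [-0.3, -0.4, 0.5]
width: 0.533
gripper_force: 30.0
```

Call:
move_arm(
  deltas=[
    [0, 0, 0.4, 0, 0, 0, 1],
    [0, 0, 0.8, 0, 0, 0, 1],
    [0, 0, 1, 0, 0, 0, 1],
    [0, 0, 0.6, 0, 0, 0, 1],
    [-0.08, 0.631, 0, 0, 0, -0.0361, 1],
    [-0.08, 0.631, 0, 0, 0, -0.0361, 1],
    [-0.08, 0.631, 0, 0, 0, -0.0361, 1],
    [-0.08, 0.631, 0, 0, 0, -0.0361, 1],
  ],
)

```text
t: 15.35
position: [0.4812, -0.0939, 0.0755]
eef_rot: [0.967, 2.989, 0.0]
contact_force: [0.8, -0.4, -1.3]
width: 0.534
gripper_force: 30.0
```

Call:
move_arm(
  deltas=[
    [-0.08, 0.631, 0, 0, 0, -0.0361, 1],
    [-0.08, 0.631, 0, 0, 0, -0.0361, 1],
    [-0.08, 0.631, 0, 0, 0, -0.0361, 1],
    [-0.08, 0.631, 0, 0, 0, -0.0361, 1],
    [-0.08, 0.631, 0, 0, 0, -0.0361, 1],
    [-0.08, 0.631, 0, 0, 0, -0.0361, 1],
    [-0.08, 0.631, 0, 0, 0, -0.0361, 1],
    [-0.08, 0.631, 0, 0, 0, -0.0361, 1],
  ],
)

```text
t: 16.02
position: [0.4652, 0.0325, 0.0753]
eef_rot: [2.178, 2.263, 0.0]
contact_force: [0.7, -0.3, -1.2]
width: 0.535
gripper_force: 30.0
```

Call:
move_arm(
  deltas=[
    [-0.08, 0.631, 0, 0, 0, -0.0361, 1],
    [0, 0, 0, 0, 0, 0, 1],
    [0, 0, 0, 0, 0, 0, 1],
  ],
)

```text
t: 16.27
position: [0.4633, 0.0479, 0.0752]
eef_rot: [2.292, 2.148, 0.0]
contact_force: [-0.2, -0.6, -1.1]
width: 0.536
gripper_force: 30.0
```

```bash
python3 v.py a6 270 170 400 260
```

```text
scene [215.9 414.6] [ 723.9 -498.9  295.4   41.3   40.5] [[150.0, 402.0], [285.0, 402.0], [285.0, 419.0], [150.0, 419.0]]
scene [328.6 219.1] [445.  299.   93.4  49.2 126.9] [[323.0, 213.0], [336.0, 213.0], [336.0, 226.0], [323.0, 226.0]]
scene [398.7 207.7] [600.8 543.3  55.5  50.1 119.2] [[392.0, 204.0], [405.0, 204.0], [405.0, 211.0], [392.0, 211.0]]
top [195.8 222.2] [481.1 247.   69.8  46.2  86.1] [[182.8000030517578, 230.0], [183.60000610351562, 212.8000030517578], [209.5, 214.10000610351562], [208.6999969482422, 231.1999969482422]]
top [166.2 123.7] [753.  326.9  47.6  46.7 179.9] [[154.8000030517578, 127.4000015258789], [162.39999389648438, 112.19999694824219], [177.60000610351562, 119.80000305175781], [170.0, 135.0]]
top [506.1 107.1] [ 777.1 -613.7  329.4  272.5   32.6] [[435.79998779296875, 86.4000015258789], [516.0, 30.700000762939453], [585.0999755859375, 130.1999969482422], [504.8999938964844, 185.89999389648438]]
16.3667 [0.4635 0.047  0.075 ] [2.294 2.146 0.   ] [-0.06  0.43  1.88 -0.    0.83  0.  ]
```

View pics/a6.png

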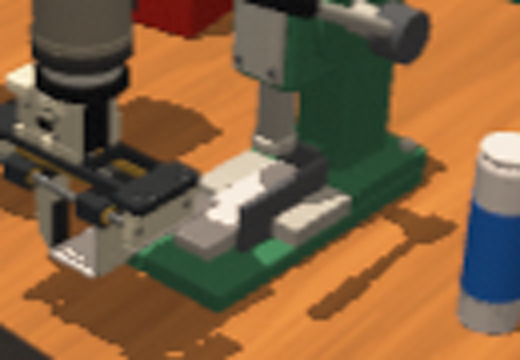

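Plate A still lies on the bed at 86.1°, which matches the press axis, and plate B is level. I'll insert plate B above it.

Call:
move_arm(
  deltas=[
    [0, 0, -0.36, 0, 0, 0, 1],
    [0.03, 0.4, -0.36, 0, 0, 0, 1],
    [0.06, 0.778, 0, 0, 0, 0, 1],
    [0.06, 0.778, 0, 0, 0, 0, 1],
    [0.06, 0.778, 0, 0, 0, 0, 1],
    [0.06, 0.778, 0, 0, 0, 0, 1],
    [0.04, 0.6, 0, 0, 0, 0, 1],
    [0.02, 0.4, 0, 0, 0, 0, 1],
  ],
)

```text
t: 17.03
position: [0.4712, 0.1617, 0.0556]
eef_rot: [-2.296, -2.144, 0.001]
contact_force: [-0.3, -1.1, -0.5]
width: 0.533
gripper_force: 30.0
```

Call:
move_arm(
  deltas=[
    [0, 0, 0, 0, 0, 0, 1],
    [0, 0, -0.16, 0, 0, 0, 1],
    [0, 0, -0.12, 0, 0, 0, 1],
    [0.01, 0.15, 0, 0, 0, 0, 1],
    [0.01, 0.15, 0, 0, 0, 0, 1],
    [0, 0, 0, 0, 0, 0, 1],
  ],
)

```text
t: 17.53
position: [0.4723, 0.1679, 0.0497]
eef_rot: [2.298, 2.142, 0.0]
contact_force: [0.2, -0.7, -1.6]
width: 0.531
gripper_force: 30.0
```

Call:
move_arm(
  deltas=[
    [0.006, 0.1, -0.04, 0, 0, 0, 1],
    [0.003, 0.06, 0, 0, 0, 0, 1],
    [0, 0, 0, 0, 0, 0, 1],
  ],
)

```text
t: 17.78
position: [0.4724, 0.172, 0.0487]
eef_rot: [2.297, 2.143, 0.0]
contact_force: [-0.2, -1.0, -0.3]
width: 0.536
gripper_force: 30.0
```

Call:
move_arm(
  deltas=[
    [0.006, 0.1, 0, 0, 0, 0, 1],
    [0.003, 0.06, 0, 0, 0, 0, 1],
    [0, 0, 0, 0, 0, 0, 1],
  ],
)

```text
t: 18.03
position: [0.4726, 0.1761, 0.0488]
eef_rot: [2.297, 2.143, 0.0]
contact_force: [0.1, 0.8, -2.2]
width: 0.532
gripper_force: 30.0
```

Call:
move_arm(
  deltas=[
    [0, 0, -0.08, 0, 0, 0, 1],
    [0.003, 0.06, -0.03, 0, 0, 0, 1],
    [0, 0, 0, 0, 0, 0, 1],
  ],
)

```text
t: 18.28
position: [0.4725, 0.1774, 0.0457]
eef_rot: [-2.297, -2.143, 0.0]
contact_force: [-0.1, -0.4, -0.7]
width: 0.53
gripper_force: 30.0
```

Call:
move_arm(
  deltas=[
    [0.006, 0.08, 0, 0, 0, 0, 1],
    [0.003, 0.06, 0, 0, 0, 0, 1],
    [0, 0, 0, 0, 0, 0, 1],
  ],
)

```text
t: 18.53
position: [0.4722, 0.1793, 0.0456]
eef_rot: [2.296, 2.143, -0.005]
contact_force: [0.0, -8.9, 0.4]
width: 0.538
gripper_force: 30.0
```

Call:
move_arm(
  deltas=[
    [0.006, 0.08, 0, 0, 0, 0, 1],
    [0.003, 0.06, 0, 0, 0, 0, 1],
    [0, 0, 0, 0, 0, 0, 1],
  ],
)

```text
t: 18.78
position: [0.4713, 0.18, 0.0451]
eef_rot: [2.295, 2.143, -0.014]
contact_force: [-2.1, -23.1, -0.6]
width: 0.536
gripper_force: 30.0
```

Call:
move_arm(
  deltas=[
    [0, -0.14, -0.03, 0, 0, 0, 1],
    [0.1, 0, 0, 0, 0, 0, 1],
    [0.1, 0, 0, 0, 0, 0, 1],
    [0.06, 0, 0, 0, 0, 0, 1],
    [0, 0, 0, 0, 0, 0, 1],
  ],
)

```text
t: 19.2
position: [0.4771, 0.1792, 0.0448]
eef_rot: [-2.294, -2.144, 0.011]
contact_force: [-5.1, -10.5, 1.5]
width: 0.533
gripper_force: 30.1
```

Call:
move_arm(
  deltas=[
    [0.06, 0, 0, 0, 0, 0, 1],
    [0.06, 0, 0, 0, 0, 0, 1],
    [0, 0, 0, 0, 0, 0, 1],
  ],
)

```text
t: 19.45
position: [0.4799, 0.1791, 0.0447]
eef_rot: [-2.294, -2.145, 0.011]
contact_force: [-6.7, -11.7, 2.6]
width: 0.538
gripper_force: 30.1
```

Call:
move_arm(
  deltas=[
    [0.06, 0, 0, 0, 0, 0, 1],
    [0.06, 0, 0, 0, 0, 0, 1],
    [0, 0, 0, 0, 0, 0, 1],
  ],
)

```text
t: 19.7
position: [0.4802, 0.179, 0.0447]
eef_rot: [-2.291, -2.142, 0.019]
contact_force: [-16.3, -10.4, 13.1]
width: 0.537
gripper_force: 30.1
```

Both stops are touched. I'll release, retreat and look at the pack.

Call:
move_arm(
  deltas=[
    [-0.12, -0.06, 0, 0, 0, 0, 1],
    [0, 0, 0, 0, 0, 0, 0],
    [0, 0, 0, 0, 0, 0, 0],
    [0, 0, 0, 0, 0, 0, 0],
    [0, 0, 0, 0, 0, 0, 0],
    [0, 0, 0, 0, 0, 0, 0],
    [0, 0, 0, 0, 0, 0, 0],
    [0, 0, 0.6, 0, 0, 0, 0],
  ],
)

```text
t: 20.37
position: [0.481, 0.179, 0.0582]
eef_rot: [-2.296, -2.141, 0.006]
contact_force: [-0.7, -0.6, 0.6]
width: 0.979
gripper_force: 0.0
```

Call:
move_arm(
  deltas=[
    [0, 0, 0.8, 0, 0, 0, 0],
    [0, -1, 0, 0, 0, 0, 1],
    [0, -1, 0, 0, 0, 0, 1],
    [0, -1, 0, 0, 0, 0, 1],
    [0, -1, 0, 0, 0, 0, 1],
    [0, -1, 0, 0, 0, 0, 1],
    [0, -1, 0, 0, 0, 0, 1],
    [0, 0, 0, 0, 0, 0, 1],
  ],
)

```text
t: 21.03
position: [0.483, 0.026, 0.0803]
eef_rot: [2.3, 2.139, -0.0]
contact_force: [0.5, -0.1, -0.4]
width: 0.539
gripper_force: 0.0
```

```bash
cat > w.py <<'E'
import sys
from h import *
# plate pack corners on the bed; top view, finer threshold; expects pack top at z
n=sys.argv[1]
for k,box in(("scene",(295,195,355,245)),("top",(150,190,245,250))):
    I=bot.camera(k);x0,y0,x1,y1=box;c=cv2.resize(I[y0:y1,x0:x1],(400*1,int(400*(y1-y0)/(x1-x0))),interpolation=cv2.INTER_CUBIC)
    cv2.imwrite(f"pics/{n}_{k}.png",I)
    c=cv2.copyMakeBorder(c,0,400-c.shape[0],0,0,cv2.BORDER_CONSTANT)
    P=c if k=="scene" else np.hstack([P,c])
cv2.imwrite(f"pics/{n}.png",P)
s=bot.observe();print(s["t"],s["position"].round(4),s["qpos"].round(2))
E
python3 w.py b1
```

```text
21.1333 [0.4827 0.0287 0.0803] [-0.1   0.45  1.83  0.    0.87 -0.03]
```

View pics/b1.png

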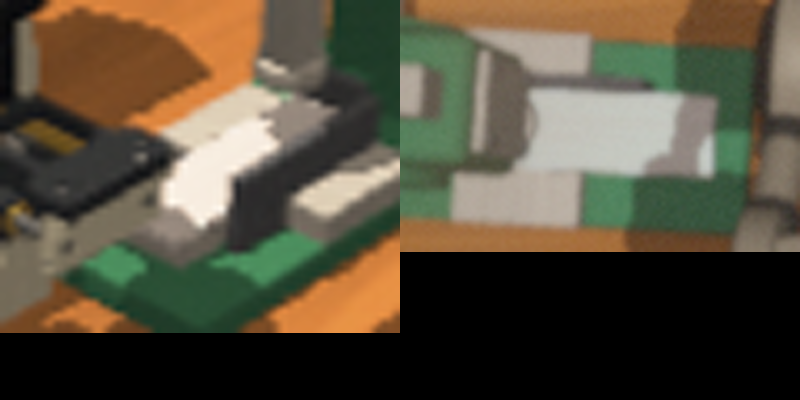

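The pack looks flush against the side stop, with the far end under the ram. I'll tap its outer end with the shut fingers to seat both plates.

Call:
move_arm(
  deltas=[
    [-0.1, 0.6, 0, 0, 0, 0, 1],
    [0, 0.8, 0, 0, 0, 0, 1],
    [0, 0.8, 0, 0, 0, 0, 1],
    [0, 0.8, 0, 0, 0, 0, 1],
    [0, 0.8, 0, 0, 0, 0, 1],
    [0, 0.4, 0, 0, 0, 0, 1],
    [0, 0, -0.88, 0, 0, 0, 1],
    [0, 0, -0.88, 0, 0, 0, 1],
  ],
)

```text
t: 21.8
position: [0.481, 0.136, 0.0367]
eef_rot: [2.293, 2.145, 0.005]
contact_force: [-0.3, -0.2, -0.6]
width: 0.005
gripper_force: 0.0
```

Call:
move_arm(
  deltas=[
    [0, 0, 0, 0, 0, 0, 1],
    [0.02, 0.3, 0, 0, 0, 0, 1],
    [0.02, 0.3, 0, 0, 0, 0, 1],
    [0, 0, 0, 0, 0, 0, 1],
  ],
)

```text
t: 22.13
position: [0.4821, 0.1508, 0.0374]
eef_rot: [2.296, 2.143, 0.004]
contact_force: [-0.1, 0.5, 0.3]
width: 0.005
gripper_force: 0.0
```

Call:
move_arm(
  deltas=[
    [0.01, 0.16, 0, 0, 0, 0, 1],
    [0.01, 0.16, 0, 0, 0, 0, 1],
    [0, 0, 0, 0, 0, 0, 1],
  ],
)

```text
t: 22.38
position: [0.4818, 0.153, 0.0373]
eef_rot: [2.29, 2.142, -0.008]
contact_force: [-0.6, -27.0, 7.3]
width: 0.004
gripper_force: 13.4
```

Call:
move_arm(
  deltas=[
    [0.01, 0.12, 0, 0, 0, 0, 1],
    [0.01, 0.1, 0, 0, 0, 0, 1],
    [0, 0, 0, 0, 0, 0, 1],
  ],
)

```text
t: 22.63
position: [0.4818, 0.1534, 0.0374]
eef_rot: [2.286, 2.141, -0.019]
contact_force: [-1.7, -53.5, 13.3]
width: 0.005
gripper_force: 27.0
```

The end tap gives solid contact at 53 N. Now I'll retreat and tap the side near the stop's front.

Call:
move_arm(
  deltas=[
    [0, -0.6, 0, 0, 0, 0, 1],
    [0, -0.6, 0, 0, 0, 0, 1],
    [0, 0, 0.96, 0, 0, 0, 1],
    [0, 0, 0.96, 0, 0, 0, 1],
    [-0.65, 0.6, 0, 0, 0, 0, 1],
    [-0.65, 0.8, 0, 0, 0, 0, 1],
    [-0.65, 0.8, 0, 0, 0, 0, 1],
    [-0.65, 0.6, 0, 0, 0, 0, 1],
  ],
)

```text
t: 23.3
position: [0.4168, 0.204, 0.0852]
eef_rot: [2.297, 2.142, 0.003]
contact_force: [1.1, -0.7, -1.4]
width: 0.006
gripper_force: 0.0
```

Call:
move_arm(
  deltas=[
    [0, 0, -0.9, 0, 0, 0, 1],
    [0, 0, -0.94, 0, 0, 0, 1],
    [0, 0, 0, 0, 0, 0, 1],
    [0.3, -0.02, 0, 0, 0, 0, 1],
    [0.3, -0.02, 0, 0, 0, 0, 1],
    [0, 0, 0, 0, 0, 0, 1],
  ],
)

```text
t: 23.8
position: [0.4355, 0.202, 0.0398]
eef_rot: [2.297, 2.14, 0.007]
contact_force: [0.8, -0.7, -0.1]
width: 0.006
gripper_force: 0.0
```

Call:
move_arm(
  deltas=[
    [0.15, -0.01, 0, 0, 0, 0, 1],
    [0.1, -0.01, 0, 0, 0, 0, 1],
    [0, 0, 0, 0, 0, 0, 1],
  ],
)

```text
t: 24.05
position: [0.4393, 0.2012, 0.0387]
eef_rot: [2.297, 2.142, 0.002]
contact_force: [0.0, 0.0, -0.7]
width: 0.004
gripper_force: 0.0
```

Call:
move_arm(
  deltas=[
    [0, 0.3, 0, 0, 0, 0, 1],
    [0.1, 0, 0, 0, 0, 0, 1],
    [0, 0, 0, 0, 0, 0, 1],
  ],
)

```text
t: 24.3
position: [0.4411, 0.2093, 0.0383]
eef_rot: [2.296, 2.143, 0.001]
contact_force: [-0.5, 0.1, -0.2]
width: 0.007
gripper_force: 0.0
```

Call:
move_arm(
  deltas=[
    [0.1, 0, 0, 0, 0, 0, 1],
    [0.1, 0, 0, 0, 0, 0, 1],
    [0, 0, 0, 0, 0, 0, 1],
  ],
)

```text
t: 24.55
position: [0.4434, 0.2088, 0.0379]
eef_rot: [-2.295, -2.14, 0.007]
contact_force: [-7.7, 1.4, 5.8]
width: 0.006
gripper_force: 5.0
```

Call:
move_arm(
  deltas=[
    [0.1, 0, 0, 0, 0, 0, 1],
    [0, 0, 0, 0, 0, 0, 1],
  ],
)

```text
t: 24.72
position: [0.4435, 0.2087, 0.0377]
eef_rot: [-2.293, -2.139, 0.013]
contact_force: [-15.3, 2.2, 11.4]
width: -0.001
gripper_force: 9.5
```

Both taps are solid. I'll take pictures of the pack once clear, then go up above the lever handle.

Call:
move_arm(
  deltas=[
    [-0.5, 0, 0, 0, 0, 0, 1],
    [-0.5, 0, 0, 0, 0, 0, 1],
    [0, -0.9, 0.8, 0, 0, 0, 1],
    [0, -0.9, 1, 0, 0, 0, 1],
    [0, -0.9, 1, 0, 0, 0, 1],
    [0, -0.9, 1, 0, 0, 0, 0],
    [0, 0, 1, 0, 0, 0, 0],
    [0, 0, 1, 0, 0, 0, 0],
  ],
)

```text
t: 25.38
position: [0.4233, 0.1176, 0.1845]
eef_rot: [2.3, 2.14, 0.0]
contact_force: [0.0, -0.0, -0.9]
width: 0.173
gripper_force: 0.0
```

Call:
move_arm(
  deltas=[
    [0, 0, 1, 0, 0, 0, 0],
    [0, 0, 1, 0, 0, 0, 0],
    [0, 0, 1, 0, 0, 0, 0],
    [0, 0, 1, 0, 0, 0, 0],
    [0, 0, 1, 0, 0, 0, 0],
    [0, 0, 1, 0, 0, 0, 0],
    [0, 0, 1, 0, 0, 0, 0],
    [0, 0, 0, 0, 0, 0, 0],
  ],
)

```text
t: 26.05
position: [0.4249, 0.1189, 0.3629]
eef_rot: [2.293, 2.139, 0.011]
contact_force: [0.1, 0.5, -0.1]
width: 0.755
gripper_force: 0.0
```

```bash
python3 w.py b2
python3 - <<'E'
from h import *
for k in("scene","top"):
    I=cv2.imread(f"pics/b2_{k}.png")
    for c in blobs(k,I,lambda h:(h[...,1]<45)&(h[...,2]>150),60):
        m=c.reshape(-1,2).mean(0)
        if (150<m[0]<345 and 190<m[1]<245): print(k,m,rect(k,c,.048))
E
```

```text
26.15 [0.4235 0.1188 0.3587] [ 0.1   0.11  1.47 -0.    1.56  0.17]
scene [324.48484848 223.39393939] [489.3 225.6 128.2  50.2  83.2]
```

View pics/b2.png

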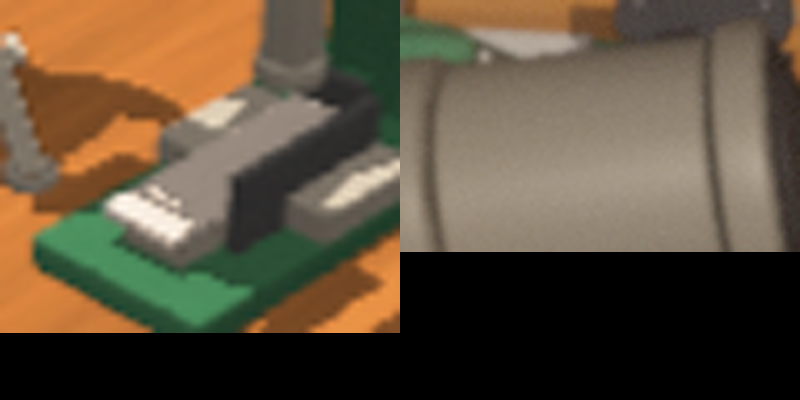

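The pack is flush: one clean edge, 50.2 mm wide, lying along the side stop. Now to the lever handle.

Call:
move_arm(
  deltas=[
    [0.96, 0.272, 0, 0, 0, 0, 0],
    [0.96, 0.272, 0, 0, 0, 0, 0],
    [0.96, 0.272, 0, 0, 0, 0, 0],
    [0.96, 0.272, 0, 0, 0, 0, 0],
    [0.96, 0.272, 0, 0, 0, 0, 0],
    [0.96, 0.272, 0, 0, 0, 0, 0],
    [0, 0, 0, 0, 0, 0, 0],
  ],
)

```text
t: 26.73
position: [0.5698, 0.1601, 0.3542]
eef_rot: [-2.296, -2.141, 0.006]
contact_force: [-0.4, 0.0, -0.4]
width: 1.003
gripper_force: 0.0
```

Call:
move_arm(
  deltas=[
    [0, 0, -0.5, 0, 0, 0, 0],
    [0, 0, -0.8, 0, 0, 0, 0],
    [0, 0, -0.8, 0, 0, 0, 0],
    [0, 0, -0.5, 0, 0, 0, 0],
    [0, 0, -0.3, 0, 0, 0, 0],
    [0, 0, 0, 0, 0, 0, 0],
  ],
)

```text
t: 27.23
position: [0.5659, 0.1593, 0.2832]
eef_rot: [-2.295, -2.141, 0.006]
contact_force: [-0.0, -0.4, -0.4]
width: 1.001
gripper_force: 0.0
```

Call:
move_arm(
  deltas=[
    [0, 0, 0, 0, 0, 0, 1],
    [0, 0, 0, 0, 0, 0, 1],
    [0, 0, 0, 0, 0, 0, 1],
    [0, 0, 0, 0, 0, 0, 1],
    [0, 0, 0, 0, 0, 0, 1],
    [0, 0, 0, 0, 0, 0, 1],
    [0, 0, 0, 0, 0, 0, 1],
    [0, 0, 0, 0, 0, 0, 1],
  ],
)

```text
t: 27.9
position: [0.5673, 0.1596, 0.2857]
eef_rot: [2.297, 2.143, 0.0]
contact_force: [-1.0, 0.8, 0.1]
width: 0.469
gripper_force: 0.0
```

Call:
move_arm(
  deltas=[
    [0, 0, 0, 0, 0, 0, 1],
    [0, 0, 0, 0, 0, 0, 1],
    [0, 0, 0, 0, 0, 0, 1],
    [0, 0, 0, 0, 0, 0, 1],
  ],
)

```text
t: 28.23
position: [0.5682, 0.1595, 0.2857]
eef_rot: [2.296, 2.142, 0.002]
contact_force: [4.5, -1.0, -1.6]
width: 0.228
gripper_force: 30.0
```

The sleeve is held. I'll pull it down along its arc.

Call:
move_arm(
  deltas=[
    [-0.01, -0.148, -0.35, 0, 0, 0, 1],
    [-0.01, -0.148, -0.35, 0, 0, 0, 1],
    [-0.01, -0.148, -0.35, 0, 0, 0, 1],
    [-0.01, -0.148, -0.35, 0, 0, 0, 1],
    [-0.005, -0.076, -0.372, 0, 0, 0, 1],
    [-0.005, -0.076, -0.372, 0, 0, 0, 1],
    [-0.005, -0.076, -0.372, 0, 0, 0, 1],
    [-0.005, -0.076, -0.372, 0, 0, 0, 1],
  ],
)

```text
t: 28.9
position: [0.5666, 0.1374, 0.2152]
eef_rot: [2.296, 2.141, 0.006]
contact_force: [-0.6, 2.9, 10.9]
width: 0.234
gripper_force: 30.0
```

Call:
move_arm(
  deltas=[
    [0, 0, -0.379, 0, 0, 0, 1],
    [0, 0, -0.379, 0, 0, 0, 1],
    [0, 0, -0.379, 0, 0, 0, 1],
    [0, 0, -0.379, 0, 0, 0, 1],
    [0.005, 0.076, -0.372, 0, 0, 0, 1],
    [0.005, 0.076, -0.372, 0, 0, 0, 1],
    [0.005, 0.076, -0.372, 0, 0, 0, 1],
    [0.005, 0.076, -0.372, 0, 0, 0, 1],
  ],
)

```text
t: 29.57
position: [0.5672, 0.1444, 0.14]
eef_rot: [2.296, 2.141, 0.004]
contact_force: [-2.3, -0.9, 12.6]
width: 0.231
gripper_force: 30.0
```

Call:
move_arm(
  deltas=[
    [0.004, 0.06, -0.2, 0, 0, 0, 1],
    [0.004, 0.06, -0.2, 0, 0, 0, 1],
    [0.004, 0.07, -0.2, 0, 0, 0, 1],
    [0.004, 0.06, -0.15, 0, 0, 0, 1],
    [0, 0, 0, 0, 0, 0, 1],
  ],
)

```text
t: 29.98
position: [0.5676, 0.151, 0.121]
eef_rot: [2.296, 2.141, 0.004]
contact_force: [-0.6, -2.6, 10.4]
width: 0.231
gripper_force: 30.0
```

Call:
move_arm(
  deltas=[
    [0.003, 0.05, -0.12, 0, 0, 0, 1],
    [0.003, 0.05, -0.12, 0, 0, 0, 1],
    [0.002, 0.04, -0.1, 0, 0, 0, 1],
    [0, 0, 0, 0, 0, 0, 1],
  ],
)

```text
t: 30.32
position: [0.5679, 0.1545, 0.1128]
eef_rot: [2.296, 2.141, 0.004]
contact_force: [-1.3, -2.4, 11.8]
width: 0.23
gripper_force: 30.0
```

Call:
move_arm(
  deltas=[
    [0.002, 0.03, -0.06, 0, 0, 0, 1],
    [0.002, 0.03, -0.06, 0, 0, 0, 1],
    [0, 0, 0, 0, 0, 0, 1],
  ],
)

```text
t: 30.57
position: [0.568, 0.1553, 0.1112]
eef_rot: [2.295, 2.141, 0.003]
contact_force: [-5.0, -5.0, 18.0]
width: 0.231
gripper_force: 30.0
```

Call:
move_arm(
  deltas=[
    [0, 0, -0.06, 0, 0, 0, 1],
    [0, 0, -0.06, 0, 0, 0, 1],
    [0, 0, 0, 0, 0, 0, 1],
  ],
)

```text
t: 30.82
position: [0.5681, 0.1556, 0.1103]
eef_rot: [2.294, 2.14, 0.006]
contact_force: [-8.3, -4.9, 31.4]
width: 0.23
gripper_force: 30.0
```

The handle force is now 31 N against a spring of about 11 N, so the ram bears firmly. I'll hold for over a second, then ease the lever up slowly along the arc.

Call:
move_arm(
  deltas=[
    [0, 0, 0.02, 0, 0, 0, 1],
    [0, 0, 0, 0, 0, 0, 1],
    [0, 0, 0, 0, 0, 0, 1],
    [0, 0, 0, 0, 0, 0, 1],
    [0, 0, 0, 0, 0, 0, 1],
    [0, 0, 0, 0, 0, 0, 1],
    [0, 0, 0, 0, 0, 0, 1],
    [0, 0, 0, 0, 0, 0, 1],
  ],
)

```text
t: 31.48
position: [0.5681, 0.1555, 0.1104]
eef_rot: [2.294, 2.14, 0.006]
contact_force: [-8.4, -4.4, 28.6]
width: 0.228
gripper_force: 30.0
```

Call:
move_arm(
  deltas=[
    [0, 0, 0, 0, 0, 0, 1],
    [0, 0, 0, 0, 0, 0, 1],
    [0, 0, 0, 0, 0, 0, 1],
    [0, 0, 0, 0, 0, 0, 1],
    [0, 0, 0, 0, 0, 0, 1],
    [0, 0, 0, 0, 0, 0, 1],
  ],
)

```text
t: 31.98
position: [0.5681, 0.1555, 0.1104]
eef_rot: [2.294, 2.14, 0.006]
contact_force: [-8.0, -4.1, 29.4]
width: 0.226
gripper_force: 30.0
```

Call:
move_arm(
  deltas=[
    [-0.002, -0.04, 0.1, 0, 0, 0, 1],
    [-0.003, -0.05, 0.12, 0, 0, 0, 1],
    [-0.003, -0.07, 0.18, 0, 0, 0, 1],
    [-0.004, -0.07, 0.2, 0, 0, 0, 1],
    [-0.004, -0.07, 0.2, 0, 0, 0, 1],
    [-0.004, -0.07, 0.2, 0, 0, 0, 1],
    [0, 0, 0, 0, 0, 0, 1],
  ],
)

```text
t: 32.57
position: [0.5673, 0.1465, 0.133]
eef_rot: [2.296, 2.141, 0.004]
contact_force: [-0.9, -0.5, 9.6]
width: 0.232
gripper_force: 30.0
```

Call:
move_arm(
  deltas=[
    [-0.005, -0.074, 0.34, 0, 0, 0, 1],
    [-0.005, -0.074, 0.34, 0, 0, 0, 1],
    [-0.005, -0.074, 0.34, 0, 0, 0, 1],
    [-0.005, -0.074, 0.34, 0, 0, 0, 1],
    [-0.005, -0.074, 0.34, 0, 0, 0, 1],
    [0, 0, 0.38, 0, 0, 0, 1],
    [0, 0, 0.38, 0, 0, 0, 1],
    [0, 0, 0.38, 0, 0, 0, 1],
  ],
)

```text
t: 33.23
position: [0.5666, 0.138, 0.2031]
eef_rot: [2.297, 2.142, 0.004]
contact_force: [3.6, 3.8, 3.9]
width: 0.228
gripper_force: 30.0
```

Call:
move_arm(
  deltas=[
    [0, 0, 0.38, 0, 0, 0, 1],
    [0.005, 0.076, 0.372, 0, 0, 0, 1],
    [0.005, 0.076, 0.372, 0, 0, 0, 1],
    [0.005, 0.076, 0.372, 0, 0, 0, 1],
    [0.005, 0.076, 0.372, 0, 0, 0, 1],
    [0.01, 0.148, 0.35, 0, 0, 0, 1],
    [0.01, 0.148, 0.35, 0, 0, 0, 1],
    [0, 0, 0, 0, 0, 0, 1],
  ],
)

```text
t: 33.9
position: [0.5678, 0.1539, 0.268]
eef_rot: [2.295, 2.143, 0.006]
contact_force: [5.0, 4.3, 3.7]
width: 0.23
gripper_force: 30.0
```

Call:
move_arm(
  deltas=[
    [0.01, 0.148, 0.3, 0, 0, 0, 1],
    [0.01, 0.1, 0.22, 0, 0, 0, 1],
    [0.005, 0.1, 0.22, 0, 0, 0, 1],
    [0, 0, 0, 0, 0, 0, 1],
    [0, 0, 0, 0, 0, 0, 1],
  ],
)

```text
t: 34.32
position: [0.5679, 0.1595, 0.2797]
eef_rot: [-2.298, -2.141, 0.01]
contact_force: [12.3, -3.8, -19.9]
width: 0.228
gripper_force: 30.0
```

The lever is back against its stop, since pulling up now meets 20 N. I'll relax, open and check the lever.

Call:
move_arm(
  deltas=[
    [-0.04, 0, -0.12, 0, 0, 0, 1],
    [0, 0, 0, 0, 0, 0, 1],
    [0, 0, 0, 0, 0, 0, 0.6],
    [0, 0, 0, 0, 0, 0, 0.4],
    [0, 0, 0, 0, 0, 0, 0],
    [0, 0, 0, 0, 0, 0, 0],
    [0, 0, 0, 0, 0, 0, 0],
    [0, 0, 0, 0, 0, 0, 0],
  ],
)

```text
t: 34.98
position: [0.5662, 0.1614, 0.2814]
eef_rot: [-2.297, -2.143, 0.0]
contact_force: [0.2, 0.6, -1.4]
width: 0.617
gripper_force: 0.0
```

Call:
move_arm(
  deltas=[
    [0, 0, 0, 0, 0, 0, 0],
    [0, 0, 0.8, 0, 0, 0, 0],
    [0, 0, 1, 0, 0, 0, 0],
    [0, 0, 1, 0, 0, 0, 0],
    [0, 0, 0.5, 0, 0, 0, 0],
    [0, -1, 0, 0, 0, 0, 0],
    [0, -1, 0, 0, 0, 0, 0],
    [0, -1, 0, 0, 0, 0, 0],
  ],
)

```text
t: 35.65
position: [0.5663, 0.0858, 0.3642]
eef_rot: [2.296, 2.144, 0.001]
contact_force: [0.1, 1.3, -0.3]
width: 0.999
gripper_force: 0.0
```

Call:
move_arm(
  deltas=[
    [-0.5, -1, 0, 0, 0, 0, 0],
    [-0.7, -1, -0.8, 0, 0, 0, 0],
    [-0.7, -1, -1, 0, 0, 0, 0],
    [-0.5, -1, -1, 0, 0, 0, 0],
    [-0.5, 0, -1, 0, 0, 0, 0],
    [-0.5, 0, -1, 0, 0, 0, 0],
    [0, 0, -1, 0, 0, 0, 0],
    [0, 0, 0, 0, 0, 0, 0],
  ],
)

```text
t: 36.32
position: [0.4784, -0.0135, 0.2151]
eef_rot: [-2.293, -2.138, 0.007]
contact_force: [-1.1, 0.3, -1.0]
width: 1.0
gripper_force: 0.0
```

```bash
python3 w.py b3
python3 - <<'E'
from h import *
for k in("scene","top"):
    I=cv2.imread(f"pics/b3_{k}.png"); J=cv2.imread(f"pics/{k}0.png")
    for nm,X in(("scene",J),("scene",I)):pass
    for X in (J,I):
        for c in blobs(k,X,lambda h:h[...,2]<45,60):
            m=c.reshape(-1,2).mean(0)
            if (180<m[0]<240 and 165<m[1]<182) if k=="top" else (325<m[0]<360 and 155<m[1]<180): print(k,"sleeve",m.round(1),cv2.contourArea(c))
    for c in blobs(k,I,lambda h:(h[...,1]<45)&(h[...,2]>150),60):
        m=c.reshape(-1,2).mean(0)
        if (150<m[0]<345 and 190<m[1]<245): print(k,m.round(1),rect(k,c,.048))
E
```

```text
36.4167 [ 0.4817 -0.0137  0.2193] [-0.19  0.27  1.65  0.    1.22 -0.12]
scene sleeve [339.9 169.9] 102.0
scene sleeve [339.9 169.9] 101.0
scene [328.  219.4] [476.3 241.5 149.   53.3 104.1]
top [305.5 231.8] [447.8 -43.5  31.2  18.2  88.8]
top [280.9 229.6] [455.6  16.1  36.4  26.   88.8]
top [191.2 227.8] [464.5 251.7 143.1  80.8  88.8]
top [184.  202.4] [528.6 274.1  63.9  20.4  85.4]
```

The lever sleeve is exactly where it began, so the lever is fully up. Next I'll take the pack: descend in front, move in over its outer end and grip both plates.

Call:
move_arm(
  deltas=[
    [-0.05, 0, -1, 0, 0, 0, 0],
    [0, 0, -1, 0, 0, 0, 0],
    [0, 0, -1, 0, 0, 0, 0],
    [0, 0, -1, 0, 0, 0, 0],
    [0, 0, -1, 0, 0, 0, 0],
    [0, 0.6, -0.5, 0, 0, 0, 0],
    [0, 1, 0, 0, 0, 0, 0],
    [0, 1, 0, 0, 0, 0, 0],
  ],
)

```text
t: 37.08
position: [0.4819, 0.0517, 0.0821]
eef_rot: [2.298, 2.14, 0.002]
contact_force: [1.1, 1.4, 0.1]
width: 1.0
gripper_force: 0.0
```

Call:
move_arm(
  deltas=[
    [0, 1, 0, 0, 0, 0, 0],
    [0, 1, 0, 0, 0, 0, 0],
    [0, 1, 0, 0, 0, 0, 0],
    [0, 1, 0, 0, 0, 0, 0],
    [0, 0.7, 0, 0, 0, 0, 0],
    [0, 0.3, 0, 0, 0, 0, 0],
    [0, 0, 0, 0, 0, 0, 0],
  ],
)

```text
t: 37.67
position: [0.4817, 0.178, 0.0827]
eef_rot: [2.293, 2.145, 0.004]
contact_force: [-0.4, -0.4, 0.9]
width: 0.999
gripper_force: 0.0
```

Call:
move_arm(
  deltas=[
    [-0.04, 0, -0.6, 0, 0, 0, 0],
    [0, 0, -0.8, 0, 0, 0, 0],
    [0, 0, -0.46, 0, 0, 0, 0],
    [0, 0, 0, 0, 0, 0, 0],
    [0, 0, 0, 0, 0, 0, 1],
    [0, 0, 0, 0, 0, 0, 1],
    [0, 0, 0, 0, 0, 0, 1],
    [0, 0, 0, 0, 0, 0, 1],
  ],
)

```text
t: 38.33
position: [0.48, 0.1762, 0.0358]
eef_rot: [2.297, 2.142, 0.003]
contact_force: [-0.4, 0.1, -0.2]
width: 0.76
gripper_force: 0.0
```

Call:
move_arm(
  deltas=[
    [0, 0, 0, 0, 0, 0, 1],
    [0, 0, 0, 0, 0, 0, 1],
    [0, 0, 0, 0, 0, 0, 1],
    [0, 0, 0, 0, 0, 0, 1],
    [0, 0, 0, 0, 0, 0, 1],
    [0, 0, 0, 0, 0, 0, 1],
  ],
)

```text
t: 38.83
position: [0.4794, 0.1763, 0.0351]
eef_rot: [2.297, 2.143, 0.0]
contact_force: [-1.7, -0.5, 4.3]
width: 0.541
gripper_force: 30.0
```

Call:
move_arm(
  deltas=[
    [0, 0, 0.1, 0, 0, 0, 1],
    [0, 0, 0.15, 0, 0, 0, 1],
    [0, 0, 0.15, 0, 0, 0, 1],
    [0, 0, 0, 0, 0, 0, 1],
  ],
)

```text
t: 39.17
position: [0.4794, 0.1763, 0.0454]
eef_rot: [2.297, 2.143, 0.001]
contact_force: [-0.2, 0.4, -2.0]
width: 0.539
gripper_force: 30.0
```

Both plates are held: the wrist shows -2 N, which is two plates' weight. I'll pull the pack straight out and use the last picture to check it.

Call:
move_arm(
  deltas=[
    [-0.03, -0.4, 0, 0, 0, 0, 1],
    [-0.052, -0.75, 0, 0, 0, 0, 1],
    [-0.052, -0.75, 0, 0, 0, 0, 1],
    [-0.052, -0.75, 0, 0, 0, 0, 1],
    [-0.052, -0.75, 0, 0, 0, 0, 1],
    [-0.052, -0.75, 0, 0, 0, 0, 1],
    [-0.052, -0.75, 0, 0, 0, 0, 1],
    [-0.052, -0.75, 0, 0, 0, 0, 1],
  ],
)

```text
t: 39.83
position: [0.469, 0.0335, 0.0447]
eef_rot: [2.297, 2.143, -0.0]
contact_force: [0.4, -0.7, -1.5]
width: 0.536
gripper_force: 30.0
```

Call:
move_arm(
  deltas=[
    [-0.05, -0.75, 0.4, 0, 0, 0, 1],
    [0, -0.4, 0.6, 0, 0, 0, 1],
    [0, 0, 0, 0, 0, 0, 1],
  ],
)

```text
t: 40.08
position: [0.4694, 0.0038, 0.0716]
eef_rot: [2.298, 2.138, 0.003]
contact_force: [1.3, -0.5, -2.1]
width: 0.539
gripper_force: 30.0
```

```bash
python3 v.py b5 240 160 390 290 | grep -E "top \[|^39|^40"
```

```text
top [166.4 123.6] [753.1 327.   47.7  46.4  43.9] [[154.5, 123.5], [166.5, 111.5], [178.5, 123.5], [166.5, 135.5]]
top [506.2 107.1] [ 777.1 -613.7  329.4  272.5   32.6] [[436.29998779296875, 87.19999694824219], [515.5999755859375, 30.600000381469727], [585.9000244140625, 129.10000610351562], [506.6000061035156, 185.6999969482422]]
40.1833 [0.4682 0.0057 0.0699] [2.298e+00 2.141e+00 1.000e-03] [-0.15  0.44  1.88  0.    0.82 -0.08]
```

View pics/b5.png

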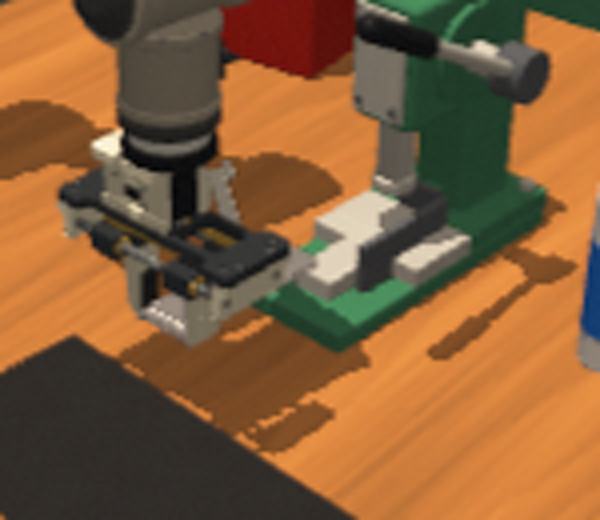

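The pack comes out level and together, with the press bed left empty and the lever up. I'll carry it to the board, centred at about (487.5,-361.5) at +10.85°.

Call:
move_arm(
  deltas=[
    [0, -0.3, 0.4, 0, 0, 0.01, 1],
    [0.184, -0.7, 0.4, 0, 0, 0.02908, 1],
    [0.184, -0.7, 0.4, 0, 0, 0.02908, 1],
    [0.184, -0.7, 0.4, 0, 0, 0.02908, 1],
    [0.184, -0.7, 0, 0, 0, 0.02908, 1],
    [0.184, -0.7, 0, 0, 0, 0.02908, 1],
    [0.184, -0.7, 0, 0, 0, 0.02908, 1],
    [0.184, -0.7, 0, 0, 0, 0.02908, 1],
  ],
)

```text
t: 40.85
position: [0.5002, -0.1235, 0.1088]
eef_rot: [-1.455, -2.783, -0.0]
contact_force: [0.1, 0.9, -2.2]
width: 0.539
gripper_force: 30.0
```

Call:
move_arm(
  deltas=[
    [0.184, -0.7, 0, 0, 0, 0.02908, 1],
    [0.184, -0.7, 0, 0, 0, 0.02908, 1],
    [0.184, -0.7, 0, 0, 0, 0.02908, 1],
    [0.184, -0.7, 0, 0, 0, 0.02908, 1],
    [0.184, -0.7, 0, 0, 0, 0.02908, 1],
    [0.184, -0.7, 0, 0, 0, 0.02908, 1],
    [0.184, -0.7, 0, 0, 0, 0.02908, 1],
    [0.184, -0.7, 0, 0, 0, 0.02908, 1],
  ],
)

```text
t: 41.52
position: [0.5373, -0.2633, 0.1084]
eef_rot: [-0.365, -3.119, -0.002]
contact_force: [0.7, 0.2, -1.6]
width: 0.539
gripper_force: 30.0
```

Call:
move_arm(
  deltas=[
    [0.184, -0.7, 0, 0, 0, 0.02908, 1],
    [0.184, -0.7, 0, 0, 0, 0.02908, 1],
    [0.184, -0.7, 0, 0, 0, 0.02908, 1],
    [0.184, -0.6, 0, 0, 0, 0.02908, 1],
    [0.1, -0.3, 0, 0, 0, 0.01908, 1],
    [0, 0, 0, 0, 0, 0, 1],
    [0, 0, 0, 0, 0, 0, 1],
    [0, 0, 0, 0, 0, 0, 1],
  ],
)

```text
t: 42.18
position: [0.5579, -0.3373, 0.1089]
eef_rot: [0.291, -3.127, -0.003]
contact_force: [0.2, 0.3, -2.0]
width: 0.542
gripper_force: 30.0
```

Run:
```python
from h import *
s=bot.observe();r=s["eef_rot"];print(s["position"].round(4),r.round(3),np.degrees(2*np.arctan2(r[1],r[0]))%180-90,s["qpos"].round(2))
S=bot.camera("scene");cv2.imwrite("pics/b6.png",S)
for c in blobs("scene",S,lambda h:(h[...,1]<45)&(h[...,2]>150),100):print(c.reshape(-1,2).mean(0).round(),cv2.minAreaRect(c),rect("scene",c,.122))
```

```text
[ 0.5579 -0.3373  0.1089] [ 2.910e-01 -3.127e+00 -3.000e-03] -79.35468468914578 [-0.66  0.68  1.3   0.    1.17 -2.42]
[216. 415.] ((217.5, 410.5), (17.0, 135.0), 90.0) [ 790.2 -543.7  257.    35.9   40.5]
[182. 284.] ((181.71310424804688, 283.65576171875), (9.090619087219238, 20.485902786254883), 50.194427490234375) [ 436.1 -361.5   51.9   32.5   99.7]
[327. 220.] ((326.893798828125, 219.40708923339844), (11.664938926696777, 24.646888732910156), 41.18592834472656) [543.5 145.5 130.6  43.9 111.1]
[399. 210.] ((398.0, 209.5), (11.0, 14.0), 90.0) [688.5 349.9  76.6  46.  117.8]
```

Call:
move_arm(
  deltas=[
    [0.08, -0.41, 0, 0, 0, 0, 1],
    [0, 0, -0.5, 0, 0, 0, 1],
    [0, 0, -0.8, 0, 0, 0, 1],
    [0, 0, -0.8, 0, 0, 0, 1],
    [0, 0, -0.6, 0, 0, 0, 1],
    [0, 0, -0.4, 0, 0, 0, 1],
    [0, 0, -0.2, 0, 0, 0, 1],
    [0, 0, 0, 0, 0, 0, 1],
  ],
)

```text
t: 42.9
position: [0.5597, -0.3488, 0.0264]
eef_rot: [0.293, -3.127, -0.002]
contact_force: [-0.5, 0.0, -1.0]
width: 0.542
gripper_force: 30.0
```

Call:
move_arm(
  deltas=[
    [0, 0, -0.08, 0, 0, 0, 1],
    [0, 0, -0.06, 0, 0, 0, 1],
    [0, 0, 0, 0, 0, 0, 1],
  ],
)

```text
t: 43.15
position: [0.5604, -0.3493, 0.0245]
eef_rot: [-0.293, 3.127, -0.001]
contact_force: [-0.2, 1.4, -1.7]
width: 0.536
gripper_force: 30.0
```

Call:
move_arm(
  deltas=[
    [0, 0, -0.06, 0, 0, 0, 1],
    [0, 0, 0, 0, 0, 0, 1],
    [0, 0, 0, 0, 0, 0, 1],
  ],
)

```text
t: 43.4
position: [0.5601, -0.349, 0.0226]
eef_rot: [-0.293, 3.128, -0.0]
contact_force: [-0.2, -0.2, -1.5]
width: 0.54
gripper_force: 30.0
```

Call:
move_arm(
  deltas=[
    [0, 0, -0.06, 0, 0, 0, 1],
    [0, 0, -0.04, 0, 0, 0, 1],
    [0, 0, 0, 0, 0, 0, 1],
    [0, 0, 0, 0, 0, 0, 1],
  ],
)

```text
t: 43.73
position: [0.56, -0.349, 0.0198]
eef_rot: [0.293, -3.128, -0.0]
contact_force: [-0.3, 0.5, -2.2]
width: 0.54
gripper_force: 30.0
```

Call:
move_arm(
  deltas=[
    [0, 0, -0.04, 0, 0, 0, 1],
    [0, 0, -0.04, 0, 0, 0, 1],
    [0, 0, 0, 0, 0, 0, 1],
    [0, 0, 0, 0, 0, 0, 1],
  ],
)

```text
t: 44.07
position: [0.5602, -0.3491, 0.0181]
eef_rot: [-0.293, 3.128, -0.0]
contact_force: [-0.4, 0.3, 1.8]
width: 0.543
gripper_force: 30.0
```

The pack touches the battens at exactly the predicted height. I'll release and retreat.

Call:
move_arm(
  deltas=[
    [0, 0, -0.02, 0, 0, 0, 1],
    [0, 0, 0, 0, 0, 0, 0],
    [0, 0, 0, 0, 0, 0, 0],
    [0, 0, 0, 0, 0, 0, 0],
    [0, 0, 0, 0, 0, 0, 0],
    [0, 0, 0, 0, 0, 0, 0],
    [0, 0, 0, 0, 0, 0, 0],
    [0, 0, 0, 0, 0, 0, 0],
  ],
)

```text
t: 44.73
position: [0.56, -0.349, 0.0172]
eef_rot: [0.293, -3.128, -0.0]
contact_force: [-0.9, -0.8, 0.3]
width: 0.981
gripper_force: 0.0
```

Call:
move_arm(
  deltas=[
    [0, 0, 0.5, 0, 0, 0, 0],
    [0, 0, 0.9, 0, 0, 0, 0],
    [0, 0, 1, 0, 0, 0, 0],
    [0, 0, 1, 0, 0, 0, 0],
    [0, 0, 1, 0, 0, 0, 0],
    [0, 0.9, 1, 0, 0, 0, 0],
    [0, 1, 1, 0, 0, 0, 0],
    [0, 1, 0, 0, 0, 0, 0],
  ],
)

```text
t: 45.4
position: [0.562, -0.2775, 0.1842]
eef_rot: [-0.291, 3.12, -0.01]
contact_force: [0.5, -0.3, 0.6]
width: 1.004
gripper_force: 0.0
```

Call:
move_arm(
  deltas=[
    [0, 1, 0, 0, 0, 0, 0],
    [0, 1, 0, 0, 0, 0, 0],
    [0, 1, 0, 0, 0, 0, 0],
    [0, 1, 0, 0, 0, 0, 0],
    [0, 1, 0, 0, 0, 0, 0],
    [0, 1, 0, 0, 0, 0, 0],
    [0, 1, 0, 0, 0, 0, 0],
    [0, 0, 0, 0, 0, 0, 0],
  ],
)

```text
t: 46.07
position: [0.5599, -0.0974, 0.1786]
eef_rot: [-0.298, 3.127, 0.002]
contact_force: [-0.3, -0.6, 0.1]
width: 0.998
gripper_force: 0.0
```

Run:
```python
from h import *
for k in("scene","top"):
    I=bot.camera(k);cv2.imwrite(f"pics/end_{k}.png",I)
    for c in blobs(k,I,white,100):
        m=c.reshape(-1,2).mean(0)
        if (400<m[0]<460 and 160<m[1]<270) if k=="top" else (150<m[0]<250 and 290<m[1]<370):
            print(k,m.round(1),rect(k,c,.031));b=m
    if k=="scene":a=b
print(tri(a,b))
```

```text
scene [201.4 319.6] [ 497.7 -359.7  158.7   51.1   10.8]
top [425.2 213.3] [ 489.6 -361.6  155.4   46.2   10.9]
(array([ 0.49272872, -0.35952344,  0.02619084]), np.float64(0.008005885704684745))
```

The pack reads as one 159 x 51 mm rectangle at 10.8°, about 5 mm from the board's middle. It is aligned with the board at batten height, and the lever is up. I'm handing the job in.

```bash
python3 -c "
from cell import bot
print(bot.sign_off())"
```

```text
the job is handed in; nothing more can be done
None
```

I stacked both plates flush in the press, pressed them, eased the lever fully back up, laid the pack about 5 mm from the middle of the board across both battens, and handed the job in; no verdict came back.

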